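# Close up the mineral stall's demonstration corner

### The job

Close up this corner of the mineral stall for the night: hang every flat lamp by its loop on the slanted pegs, one lamp to a peg, and put every mounted specimen in the open case, one to a compartment and standing flat on its wooden base. Then shut the lid of the case fully, and leave the other things on the table where they are.

Things in the scene. Friction and masses are not known exactly. Their poses are not given: they have to be found in the camera images.
- lamp1: flat inspection lamp (there may be two or three): black slab 100 long (its x) x 36 wide (its y) x 24 mm high (its z), 160 g, plus a steel wire loop at its +x end; lies flat at the start with the loop roughly away from the robot. Origin: centre of the slab's underside. The slab and loop are the same either way up
- lamp1_loop (a point): centre of lamp1's loop, 68 mm along +x from the slab's centre, at mid-thickness (12 mm above the underside). The loop lies in the slab's x-y plane, inner diameter about 31 mm, outer 48 mm, wire 8 mm thick
- lamp2: flat inspection lamp (there may be two or three): black slab 100 long (its x) x 36 wide (its y) x 24 mm high (its z), 160 g, plus a steel wire loop at its +x end; lies flat at the start with the loop roughly away from the robot. Origin: centre of the slab's underside. The slab and loop are the same either way up
- lamp2_loop (a point): centre of lamp2's loop, 68 mm along +x from the slab's centre, at mid-thickness (12 mm above the underside). The loop lies in the slab's x-y plane, inner diameter about 31 mm, outer 48 mm, wire 8 mm thick
- lamp3: flat inspection lamp (there may be two or three): black slab 100 long (its x) x 36 wide (its y) x 24 mm high (its z), 160 g, plus a steel wire loop at its +x end; lies flat at the start with the loop roughly away from the robot. Origin: centre of the slab's underside. The slab and loop are the same either way up
- lamp3_loop (a point): centre of lamp3's loop, 68 mm along +x from the slab's centre, at mid-thickness (12 mm above the underside). The loop lies in the slab's x-y plane, inner diameter about 31 mm, outer 48 mm, wire 8 mm thick
- peg1: fixed steel peg 1 of 3 on the aluminium rail, 10 mm diameter, 70 mm long. Origin: its root on the rail; its z axis runs along the peg from root to tip, towards the robot and up, 50 degrees above the level. Pegs are 120 mm apart along their y axes
- peg2: fixed steel peg 2 of 3 on the aluminium rail, 10 mm diameter, 70 mm long. Origin: its root on the rail; its z axis runs along the peg from root to tip, towards the robot and up, 50 degrees above the level. Pegs are 120 mm apart along their y axes
- peg3: fixed steel peg 3 of 3 on the aluminium rail, 10 mm diameter, 70 mm long. Origin: its root on the rail; its z axis runs along the peg from root to tip, towards the robot and up, 50 degrees above the level. Pegs are 120 mm apart along their y axes
- rail: fixed aluminium rail that carries the pegs: a bar 422 mm long (its y), 22 x 30 mm, from 160 to 190 mm above the table, on two posts 200 mm to either side of the middle peg. Origin: on the table under the middle peg's root; the peg roots are 185 mm up; bar and posts reach from 1 mm behind to 23 mm behind the roots (+x)
- specimen1: mineral specimen (there may be two to four) glued on a dark wooden base 72 long (its x) x 50 wide (its y) x 22 mm high; the stone stays within the base's outline and reaches up to 55 mm above the table; 280 g. Origin: centre of the base's underside, z up
- specimen2: mineral specimen (there may be two to four) glued on a dark wooden base 72 long (its x) x 50 wide (its y) x 22 mm high; the stone stays within the base's outline and reaches up to 55 mm above the table; 280 g. Origin: centre of the base's underside, z up
- specimen3: mineral specimen (there may be two to four) glued on a dark wooden base 72 long (its x) x 50 wide (its y) x 22 mm high; the stone stays within the base's outline and reaches up to 55 mm above the table; 280 g. Origin: centre of the base's underside, z up
- specimen4: mineral specimen (there may be two to four) glued on a dark wooden base 72 long (its x) x 50 wide (its y) x 22 mm high; the stone stays within the base's outline and reaches up to 55 mm above the table; 280 g. Origin: centre of the base's underside, z up
- case: fixed black specimen case, open above, outside 199 (its x) x 213 (its y) x 66 mm high, walls and floor 5 mm, with two crossed partitions 5 mm thick and 52 mm high over the inner floor that make four compartments, 92 (x) x 99 mm (y), centred 48.5 mm (x) and 52 mm (y) either side of the middle. Origin: centre of the underside. Its +x side carries the lid's hinge and lies on the robot's left (+y)
- lid (a joint): lid angle, rad: 0 shut flat on the case, about 1.6 standing upright; opens up to 2.1. Friction of about 0.37 N m holds it wherever it is left; it starts open
- lid_hinge (a point): on the hinge line at its middle, on the underside of the lid, at the top of the case's +x wall. The hinge line runs along the case's y. The lid is a grey plate 199 (away from the hinge) x 213 x 8 mm, 250 g
- lid_handle (a point): 35 mm out from the lid's outer face on the axis of its steel knob (28 mm across, 43 mm tall), 169 mm from the hinge line, mid-width
- geode: purple crystal lump, 90 mm across, 80 mm tall; loose, does not belong to the job, must stay where it is. Origin: centre of the underside
- torch: round steel torch standing on its head, 135 mm tall, 44 mm across; loose, does not belong to the job, must stay where it is. Origin: centre of the underside
- dish: small white bowl, 52 mm across, 30 mm tall; loose, does not belong to the job, must stay where it is. Origin: centre of the underside
Things that resemble listed ones, but are neither listed nor needed, are in the scene too. What is shaped like the specimen1 but blue, green or red is not meant.

How it is judged (in metres and radians):
At the end, for the whole second after the job is handed in: Each lamp is threaded by its loop on a peg of its own (loop centre within 22 mm of the axis, at most 62 mm from the root), still; each specimen is upright (0.15 rad) and at rest on the case floor, one to a compartment; the lid is shut (under 0.04 rad) (((x of lamp1_loop in the frame of peg1 between -0.022 and 0.022 m and y of lamp1_loop in the frame of peg1 between -0.022 and 0.022 m and z of lamp1_loop in the frame of peg1 between -0.02 and 0.062 m and angle between the z axis of lamp1 and the z axis of peg1, either way round below 1.25 rad) or (x of lamp1_loop in the frame of peg2 between -0.022 and 0.022 m and y of lamp1_loop in the frame of peg2 between -0.022 and 0.022 m and z of lamp1_loop in the frame of peg2 between -0.02 and 0.062 m and angle between the z axis of lamp1 and the z axis of peg2, either way round below 1.25 rad) or (x of lamp1_loop in the frame of peg3 between -0.022 and 0.022 m and y of lamp1_loop in the frame of peg3 between -0.022 and 0.022 m and z of lamp1_loop in the frame of peg3 between -0.02 and 0.062 m and angle between the z axis of lamp1 and the z axis of peg3, either way round below 1.25 rad)) and linear speed of each of lamp1, lamp2, lamp3 below 0.05 m/s and ((x of lamp2_loop in the frame of peg1 between -0.022 and 0.022 m and y of lamp2_loop in the frame of peg1 between -0.022 and 0.022 m and z of lamp2_loop in the frame of peg1 between -0.02 and 0.062 m and angle between the z axis of lamp2 and the z axis of peg1, either way round below 1.25 rad) or (x of lamp2_loop in the frame of peg2 between -0.022 and 0.022 m and y of lamp2_loop in the frame of peg2 between -0.022 and 0.022 m and z of lamp2_loop in the frame of peg2 between -0.02 and 0.062 m and angle between the z axis of lamp2 and the z axis of peg2, either way round below 1.25 rad) or (x of lamp2_loop in the frame of peg3 between -0.022 and 0.022 m and y of lamp2_loop in the frame of peg3 between -0.022 and 0.022 m and z of lamp2_loop in the frame of peg3 between -0.02 and 0.062 m and angle between the z axis of lamp2 and the z axis of peg3, either way round below 1.25 rad)) and ((x of lamp3_loop in the frame of peg1 between -0.022 and 0.022 m and y of lamp3_loop in the frame of peg1 between -0.022 and 0.022 m and z of lamp3_loop in the frame of peg1 between -0.02 and 0.062 m and angle between the z axis of lamp3 and the z axis of peg1, either way round below 1.25 rad) or (x of lamp3_loop in the frame of peg2 between -0.022 and 0.022 m and y of lamp3_loop in the frame of peg2 between -0.022 and 0.022 m and z of lamp3_loop in the frame of peg2 between -0.02 and 0.062 m and angle between the z axis of lamp3 and the z axis of peg2, either way round below 1.25 rad) or (x of lamp3_loop in the frame of peg3 between -0.022 and 0.022 m and y of lamp3_loop in the frame of peg3 between -0.022 and 0.022 m and z of lamp3_loop in the frame of peg3 between -0.02 and 0.062 m and angle between the z axis of lamp3 and the z axis of peg3, either way round below 1.25 rad)) and distance between lamp1_loop and lamp2_loop above 0.06 m and distance between each of lamp1_loop, lamp2_loop and lamp3_loop above 0.06 m and x of specimen1 in the frame of case between -0.095 and 0.095 m and y of specimen1 in the frame of case between -0.102 and 0.102 m and z of each of specimen1, specimen2, specimen3, specimen4 in the frame of case below 0.012 m and angle between each of specimen1, specimen2, specimen3, specimen4's own z axis and vertical below 0.15 rad and linear speed of each of specimen1, specimen2, specimen3, specimen4 below 0.03 m/s and x of specimen2 in the frame of case between -0.095 and 0.095 m and y of specimen2 in the frame of case between -0.102 and 0.102 m and x of specimen3 in the frame of case between -0.095 and 0.095 m and y of specimen3 in the frame of case between -0.102 and 0.102 m and x of specimen4 in the frame of case between -0.095 and 0.095 m and y of specimen4 in the frame of case between -0.102 and 0.102 m and value of joint lid below 0.04 rad); the robot touches nothing.
It fails at once if one of the other things on the table (purple geode, steel torch, white bowl) is moved more than 40 mm (distance of any of geode, torch, dish from where it was at the start of the episode above 0.04 m).
Of lamp1, lamp2, lamp3 only 2 to 3 are there at a start; the rules pass over those that are not, and their reading is None.
Of specimen1, specimen2, specimen3, specimen4 only 2 to 4 are there at a start; the rules pass over those that are not, and their reading is None.
At some moment in a run one of lamp1, lamp2, lamp3, specimen1, specimen2, specimen3, specimen4 may be knocked a few centimetres aside while the robot is not near it.
It also fails if it takes over 210 s, if anything falls off the work surface, if the arm or the gripper's body presses on something with over 40 N, if the wrist force passes 120 N, or if a joint passes its speed limit or range.

### The arm

A 6-joint arm with a two-finger parallel gripper is mounted at the origin on the work surface. World frame = base frame: x ahead of the robot, y to its left, z up, the work surface at z = 0. Lengths are in m, angles in degrees, forces in N, time in s.
With the tool pointing down it reaches from about 0.4 to 0.825 m from the base axis. Payload 7 kg.
Tool frame: the origin (TCP) lies at the centre of the arm's flange, where the gripper is bolted on; the fingertips stand 178 mm ahead of it and the grasp point (between the pads) lies 159 mm ahead of it (r.tips_ahead is the z of the fingertips in the tool frame, in m); z points along the fingers, y is the line along which they close (so a half turn about z gives the same grasp; the last joint's range is limited). The gripper opens to 88 mm and grips with 3 to 60 N. Pads are 19 mm wide; open, the fingers measure 130 mm over their backs; the gripper's body (78 mm by 193 mm) begins 47 mm behind the grasp point.
Start: joints at [90.361, 20.546, 0.682, 0, -70.136, -16.507], TCP at [0.188, 0.648, 0.405] pointing down, gripper open.
Joint ranges: [-176.03, 176.03], [-82.01, 121.73], [-58.28, 71.71], [-173.87, 95.51], [-174.79, -0.11], [-173.66, 173.66]. Speed limits (degrees/s): [136.94, 136.94, 172.46, 180, 180, 180].

### API

Orientations are given as [roll, pitch, yaw] about the fixed x, y, z axes, in that order (R = Rz(yaw) Ry(pitch) Rx(roll)).
In Python, from plant import r gives the robot as it stands. The module is installed in compiled form; this text tells all that it offers.
- The arm moves only by the shell command python3 -m pendant 'ROWS' [FORCE]. ROWS is JSON, a list that holds one entry, the list of rows, each a list of 7 numbers: the shift along the tool's x, y, z in m, then the turn, a rotation vector about the tool's x, y, z in degrees, then the gripper command: -1 is shut, 1 is fully open, values between are in proportion. A call has 1 to 5 rows; each row is the pose to reach, as a shift and turn from the pose commanded when the call began, along the tool's axes at that moment; what a row does not reach only later rows make up. A row lasts 1/10 s, in which the tool goes at most 50 mm and 8.59 degrees, less where a joint would pass 70% of its speed; a pose out of reach is approached as far as the arm can. A call with a gripper value outside its range is refused whole. The fingers move at their own pace and stop on an object; FORCE is the grip in N (left out, the last holds). Time passes only in rows, so rows that repeat a pose let the fingers close. It gives the time, the measured TCP pose, the force, the opening and the grip force at its end, in the units of the state.
- r.get_state(): the state, without advancing time (a new reading comes with each control period).
- r.capture(name): name is "scene" or "top" or "wrist"; returns the picture (400x640x3 uint8, red, green, blue); there is no depth.
- r.camera_params(name): a dict with "fx", "fy", "cx", "cy" (pixels), "dist_coeffs" ([k1, k2, p1, p2, k3] as OpenCV has them; the pictures are not rectified), "R" (3x3) and "t" (3): a world point X has camera coordinates R X + t. Camera axes: x right, y down, z forward; pixel columns grow to the right and rows downward; lengths in m; the calibration is good to about 2 mm. A picture is of the moment at which its call begins: read the wrist's pose just before it. camera_params takes no time and is no camera call; for the wrist camera it gives the pose at the moment of the call.
- r.close_job(): hands the job in; it is judged then, once.
The state is a dict: "time_s": time; "joints": joint angles; "qd": joint speeds; "joint_torque": joint torques, N m; "tcp_pos": TCP position; "eef_rot": TCP orientation; "contact_force": force on the tool from outside, world axes, zero at the start; "moment": the same for the moment, N m; "gripper_width": finger opening in m; "gripper_force": force on a finger pad.
Only numpy, scipy, OpenCV 4.12 (cv2) and the standard library are available. Lean on these libraries where they do the work, as an engineer would, in place of code of your own. Each camera call takes 0.05 s, during which the arm holds its last target. There are 200 camera calls.

## Working session

There is one attempt and no reset: what is moved stays moved. The work goes in short steps, Python scripts to look and compute and a shell command to move; the robot and the scene stay as the last step left them, time stands still between calls to the robot, and variables do not carry over. Pictures are saved under pics/ and viewed, at most 14 in all, crops included, and the job is handed in when it is done.

```bash
mkdir -p pics
python3 - <<'E'
from plant import r
import cv2,numpy as np
s=r.get_state();print(s)
for n in("scene","top"):
    im=r.capture(n);p=r.camera_params(n);print(n,{k:np.round(v,4).tolist() for k,v in p.items()})
    cv2.imwrite(f"pics/{n}0.png",im[:,:,::-1])
E
```

```text
{'time_s': 0.0, 'joints': array([ 9.03635640e+01,  2.05924833e+01,  6.36526552e-01, -2.14706339e-02,
       -7.01354063e+01, -1.65070251e+01]), 'qd': array([-0.0353351 ,  0.02325492, -0.05886643,  0.05261316, -0.09961786,
        0.00826081]), 'joint_torque': array([ 3.00504162e-04, -5.82720780e+01,  2.93054241e+01,  6.99713320e+00,
        6.78488650e-03, -1.61648632e-04]), 'tcp_pos': array([0.18762013, 0.64821753, 0.40372728]), 'eef_rot': array([ 1.79906667e+02, -6.60993129e-03, -1.61507675e+01]), 'contact_force': array([ 0.83757413, -0.10839193,  0.19213624]), 'moment': array([ 0.09257706, -0.02922351, -0.0458815 ]), 'gripper_force': 0.0, 'gripper_width': 0.08804684953247037}
scene {'fx': 433.0375, 'fy': 433.0375, 'cx': 325.2539, 'cy': 194.2922, 'dist_coeffs': [-0.0259, 0.0, 0.0, 0.0, 0.0], 'R': [[-0.0788, 0.9969, 0.0073], [0.6792, 0.0591, -0.7316], [-0.7297, -0.0527, -0.6817]], 't': [0.098, -0.298, 1.6194]}
top {'fx': 515.8728, 'fy': 515.8728, 'cx': 314.4856, 'cy': 201.4761, 'dist_coeffs': [0.0591, 0.0, 0.0, 0.0, 0.0], 'R': [[-0.0097, -0.9998, 0.0157], [-0.9941, 0.0079, -0.1082], [0.1081, -0.0167, -0.994]], 't': [-0.0466, 0.624, 1.4265]}
```

View pics/top0.png

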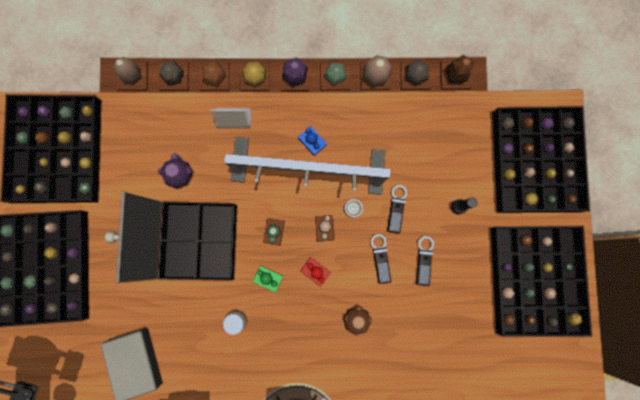

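View pics/scene0.png

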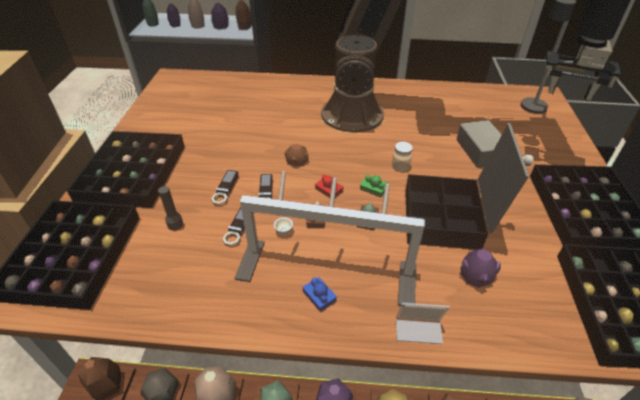

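```bash
cat > h.py <<'E'
from plant import r
import cv2,numpy as np
from scipy.spatial.transform import Rotation as Ro
def ray(p,uv):
    K=np.array([[p['fx'],0,p['cx']],[0,p['fy'],p['cy']],[0,0,1]])
    x=cv2.undistortPoints(np.array([[uv]],float),K,np.array(p['dist_coeffs']))[0,0]
    R=np.array(p['R']);t=np.array(p['t']);d=R.T@np.array([x[0],x[1],1]);return -R.T@t,d
def plane(p,uv,z):
    o,d=ray(p,uv);return o+d*(z-o[2])/d[2]
def proj(p,X):
    K=np.array([[p['fx'],0,p['cx']],[0,p['fy'],p['cy']],[0,0,1]])
    return cv2.projectPoints(np.array(X,float).reshape(-1,1,3),cv2.Rodrigues(np.array(p['R']))[0],np.array(p['t']),K,np.array(p['dist_coeffs']))[0][:,0]
def tri(*rs):
    A=0;b=0
    for o,d in rs:
        d=d/np.linalg.norm(d);M=np.eye(3)-np.outer(d,d);A=A+M;b=b+M@o
    return np.linalg.solve(A,b)
def snap(n,f,crop=None,k=1):
    p=r.camera_params(n);im=r.capture(n)[:,:,::-1].copy()
    cv2.imwrite(f"pics/{f}_raw.png",im)
    if crop: 
        a,b,c,d=crop;im=im[b:d,a:c]
    cv2.imwrite(f"pics/{f}.png",cv2.resize(im,None,fx=k,fy=k,interpolation=cv2.INTER_CUBIC));return p
E
python3 - <<'E'
import cv2,numpy as np
a=cv2.imread('pics/top0.png')[140:300,210:480];cv2.imwrite('pics/c1.png',cv2.resize(a,None,fx=2.9,fy=2.9,interpolation=cv2.INTER_CUBIC))
from h import *
p=r.camera_params('top')
for n,u,z in [('l1',(398,208),.024),('l2',(381,260),.024),('l3',(426,260),.024),('s1',(273,231),.04),('s2',(325,227),.04),('geo',(176,172),.05),('dish',(354,208),.03),('torchbase',(458,208),0),('torchtop',(470,204),.135),('case TL',(165,203),.066),('TR',(236,205),.066),('BR',(235,279),.066),('BL',(163,278),.066),('lidtop',(121,193),.26),('lidtop2',(118,281),.26),('knob',(110,238),.24),('peg1t',(257,187),.2386),('peg1r',(261,165),.185),('peg2r',(308,168),.185),('peg3r',(355,172),.185),('jar',(233,322),.05),('railL',(226,157),.19),('railR',(389,174),.19),('rock',(357,320),.05)]: print(n,np.round(plane(p,u,z),3))
E
```

```text
l1 [ 0.604 -0.29   0.024]
l2 [ 0.457 -0.238  0.024]
l3 [ 0.456 -0.365  0.024]
s1 [0.541 0.065 0.04 ]
s2 [ 0.551 -0.081  0.04 ]
geo [0.708 0.334 0.05 ]
dish [ 0.604 -0.164  0.03 ]
torchbase [ 0.605 -0.468  0.   ]
torchtop [ 0.603 -0.46   0.135]
case TL [0.619 0.358 0.066]
TR [0.612 0.165 0.066]
BR [0.41  0.166 0.066]
BL [0.416 0.359 0.066]
lidtop [0.623 0.409 0.26 ]
lidtop2 [0.417 0.408 0.26 ]
knob [0.518 0.438 0.24 ]
peg1t [0.638 0.091 0.239]
peg1r [0.702 0.086 0.185]
peg2r [ 0.693 -0.034  0.185]
peg3r [ 0.682 -0.154  0.185]
jar [0.295 0.172 0.05 ]
railL [0.722 0.174 0.19 ]
railR [ 0.675 -0.24   0.19 ]
rock [ 0.296 -0.165  0.05 ]
```

View pics/c1.png

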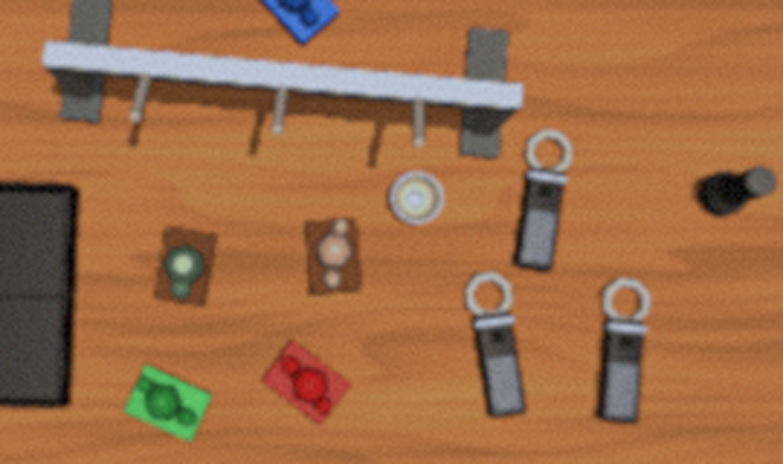

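The job has two wooden-base specimens, at (273,231) and (325,227) in the top view. The blue (312,140), green (267,279) and red (316,271) ones are look-alikes, and the crop confirms only these two have a brown base. There are three lamps, at (398,208), (381,260) and (426,260).

```bash
cat >> h.py <<'E'
def go(pos,rpy=None,frm=None):
    "shift and turn in tool axes from the measured pose (or frm=(pos,rpy)) to the wanted TCP pose"
    s=r.get_state();p0,e0=frm or (s['tcp_pos'],s['eef_rot'])
    R0=Ro.from_euler('xyz',e0,degrees=True)
    R1=R0 if rpy is None else Ro.from_euler('xyz',rpy,degrees=True)
    v=R0.inv().apply(np.array(pos)-p0);w=(R0.inv()*R1).as_rotvec(degrees=True)
    print('shift',np.round(v,4).tolist(),'turn',np.round(w,1).tolist(),'dist',round(float(np.linalg.norm(v)),3))
E
python3 - <<'E'
from h import *
go((.188,.648,.45));go((.33,.42,.45),(180,0,-7),((.188,.648,.45),(180,0,-16.15)));go((.52,.06,.4),None,((.33,.42,.45),(180,0,-7)))
E
```

```text
shift [0.0004, 0.0002, -0.0462] turn [0.0, 0.0, 0.0] dist 0.046
shift [0.1998, 0.1795, 0.0] turn [0.0, 0.0, -9.1] dist 0.269
shift [0.2325, 0.3342, 0.05] turn [0.0, 0.0, 0.0] dist 0.41
```

```bash
python3 -m pendant '[[[0,0,-0.046,0,0,0,1]]]'
python3 -m pendant '[[[0.2,0.18,0,0,0,-9.1,1],[0.2,0.18,0,0,0,-9.1,1],[0.2,0.18,0,0,0,-9.1,1],[0.2,0.18,0,0,0,-9.1,1],[0.2,0.18,0,0,0,-9.1,1]]]'
python3 - <<'E'
from h import *
s=r.get_state();print(s['time_s'],s['tcp_pos'],s['eef_rot']);go((.52,.06,.4),(180,0,-7))
E
```

```text
time_s: 0.2
tcp_pos: [0.1871, 0.6472, 0.4434]
eef_rot: [179.2, -0.1, -16.2]
contact_force: [0.3, 1.6, -0.1]
gripper_width: 0.0876
gripper_force: 0.0
time_s: 0.7
tcp_pos: [0.3203, 0.4341, 0.4504]
eef_rot: [180.0, 0.0, -7.0]
contact_force: [1.7, 0.1, -0.1]
gripper_width: 0.0875
gripper_force: 0.0
0.7 [0.32025645 0.43407474 0.45044244] [ 1.79982771e+02  8.79065409e-03 -7.02228621e+00]
shift [0.244, 0.3468, 0.0505] turn [0.0, 0.0, -0.0] dist 0.427
```

```bash
python3 -m pendant '[[[0.244,0.347,0.05,0,0,0,1],[0.244,0.347,0.05,0,0,0,1],[0.244,0.347,0.05,0,0,0,1],[0.244,0.347,0.05,0,0,0,1],[0.244,0.347,0.05,0,0,0,1]]]' >/dev/null
python3 - <<'E'
from h import *
go((.52,.06,.4),(180,0,-7))
E
```

```text
shift [0.1015, 0.1436, 0.0212] turn [-0.0, -0.0, -0.0] dist 0.177
```

```bash
python3 -m pendant '[[[0.1015,0.1436,0.021,0,0,0,1],[0.1015,0.1436,0.021,0,0,0,1],[0.1015,0.1436,0.021,0,0,0,1],[0.1015,0.1436,0.021,0,0,0,1],[0.1015,0.1436,0.021,0,0,0,1]]]'
python3 - <<'E'
from h import *
p=snap('wrist','w1');print({k:np.round(v,3).tolist() for k,v in p.items()}); print('cam',-np.array(p['R']).T@np.array(p['t']))
E
```

```text
time_s: 1.7
tcp_pos: [0.5205, 0.0592, 0.3992]
eef_rot: [179.9, 0.1, -7.3]
contact_force: [-0.4, 0.6, -1.2]
gripper_width: 0.0876
gripper_force: 0.0
{'fx': 342.046, 'fy': 342.046, 'cx': 318.19, 'cy': 204.797, 'dist_coeffs': [-0.058, 0.0, 0.0, 0.0, 0.0], 'R': [[-0.127, -0.992, 0.003], [-0.96, 0.123, 0.251], [-0.249, 0.029, -0.968]], 't': [0.124, 0.461, 0.511]}
cam [0.58572608 0.05161296 0.37865354]
```

View pics/w1.png

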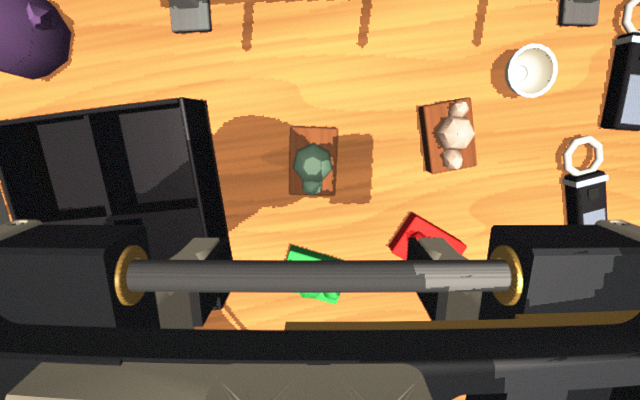

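Run:
```python
from h import *
p=r.camera_params('wrist')
def quad(n,c,z):
    P=np.array([plane(p,u,z)[:2] for u in c]);e=[np.linalg.norm(P[i]-P[i-1]) for i in range(4)]
    l=P[0]-P[3];l2=P[1]-P[2];w=P[0]-P[1];w2=P[3]-P[2]
    print(n,P.mean(0).round(4),np.round(e,3),'long',np.degrees(np.arctan2((l+l2)[1],(l+l2)[0])),'wid',np.degrees(np.arctan2((w+w2)[1],(w+w2)[0])))
quad('s1',[(291,126),(338,127),(335,196),(290,194)],.022)
quad('s2',[(419,105),(470,97),(477,163.5),(427,174)],.022)
for u in [(186,99),(207,99)]: print(plane(p,u,.066))
print('dish',plane(p,(533,66),.03))
t=r.camera_params('top')
for z,c in ((.066,[(165,203),(237,205),(235.5,279),(163,278)]),):
    P=np.array([plane(t,u,z)[:2] for u in c]);print(P.round(3),P.mean(0))
```

```text
s1 [0.5405 0.0628] [0.071 0.048 0.072 0.048] long -9.087489701646179 wid 80.8315609370461
s2 [ 0.55   -0.0794] [0.072 0.053 0.069 0.054] long 4.117481757350226 wid 93.5542594934221
[0.61580893 0.16648269 0.066     ]
[0.61319607 0.14781224 0.066     ]
dish [ 0.60904239 -0.16434157  0.03      ]
[[0.619 0.358]
 [0.612 0.162]
 [0.41  0.165]
 [0.416 0.359]] [0.51432355 0.26103914]
```

Run:
```python
from h import *
go((.5405,.063,.184),(180,0,-9))
```

```text
shift [0.0203, -0.0054, 0.2155] turn [0.1, 0.1, 1.8] dist 0.217
```

```bash
python3 -m pendant '[[[0.02,-0.0055,0.05,0,0,1.8,1],[0.02,-0.0055,0.1,0,0,1.8,1],[0.02,-0.0055,0.14,0,0,1.8,1],[0.02,-0.0055,0.18,0,0,1.8,1],[0.02,-0.0055,0.215,0,0,1.8,1]]]' 30
python3 -m pendant '[[[0,0,0,0,0,0,1],[0,0,0,0,0,0,-1],[0,0,0,0,0,0,-1],[0,0,0,0,0,0,-1],[0,0,0,0,0,0,-1]]]' 30
python3 -m pendant '[[[0,0,0,0,0,0,-1],[0,0,0,0,0,0,-1],[0,0,0,0,0,0,-1]]]' 30
```

```text
time_s: 2.25
tcp_pos: [0.5394, 0.0658, 0.1836]
eef_rot: [180.0, 0.0, -8.8]
contact_force: [0.2, 0.8, -0.4]
gripper_width: 0.0876
gripper_force: 0.0
time_s: 2.75
tcp_pos: [0.5405, 0.0652, 0.187]
eef_rot: [-179.9, -0.1, -8.8]
contact_force: [-0.0, -0.1, -0.3]
gripper_width: 0.0612
gripper_force: 0.0
time_s: 3.05
tcp_pos: [0.5403, 0.0648, 0.1863]
eef_rot: [-180.0, -0.0, -8.8]
contact_force: [-1.6, -1.3, 7.6]
gripper_width: 0.0494
gripper_force: 30.0
```

```bash
python3 -m pendant '[[[0,0,-0.04,0,0,0,-1],[0,0,-0.08,0,0,0,-1],[0,0,-0.12,0,0,0,-1],[0,0,-0.16,0,0,0,-1],[0,0,-0.18,0,0,0,-1]]]'
python3 - <<'E'
from h import *
print(r.get_state()['joints'])
go((.515,.2,.37),(180,0,88))
E
```

```text
time_s: 3.55
tcp_pos: [0.5404, 0.065, 0.3692]
eef_rot: [-179.9, -0.2, -8.8]
contact_force: [0.1, 0.3, -2.5]
gripper_width: 0.0496
gripper_force: 30.0
[ 2.74980381e+01  9.74416436e+00 -1.89667297e+01  2.84229929e-02
 -6.10302430e+01  5.36489560e+01]
shift [-0.0459, -0.1295, -0.0007] turn [0.1, -0.3, -96.8] dist 0.137
```

```bash
python3 -m pendant '[[[-0.01,-0.03,0,0,0,-8.5,-1],[-0.02,-0.06,0,0,0,-17,-1],[-0.03,-0.09,0,0,0,-25.5,-1],[-0.04,-0.12,0,0,0,-34,-1],[-0.046,-0.13,0,0,0,-42.5,-1]]]' >/dev/null
python3 -m pendant '[[[0,0,0,0,0,-8.5,-1],[0,0,0,0,0,-17,-1],[0,0,0,0,0,-25.5,-1],[0,0,0,0,0,-34,-1],[0,0,0,0,0,-42.5,-1]]]' >/dev/null
python3 -m pendant '[[[0,0,0,0,0,-8.5,-1],[0,0,0,0,0,-11.8,-1],[0,0,0,0,0,-11.8,-1]]]'
python3 - <<'E'
from h import *
snap('wrist','w2')
E
```

```text
time_s: 4.85
tcp_pos: [0.5144, 0.2003, 0.365]
eef_rot: [-180.0, 0.0, 88.0]
contact_force: [0.3, 0.6, -1.9]
gripper_width: 0.0497
gripper_force: 30.0
```

View pics/w2.png

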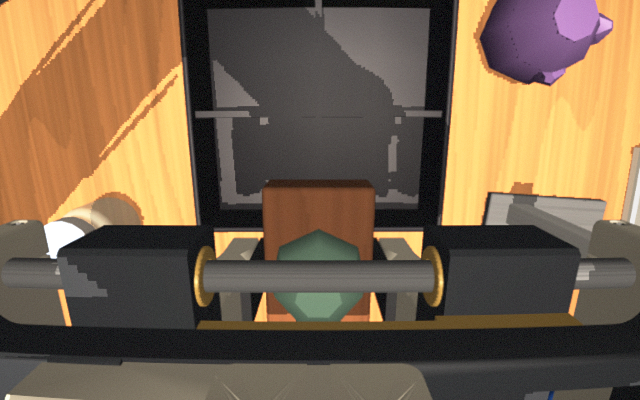

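Run:
```python
from h import *
p=r.camera_params('wrist')
for u,z in [((199,229),.066),((441,230),.066),((182,2),.066),((453,2),.066),((319,114),.057),((319,12),.057),((195,113),.057),((442,114),.057)]: print(u,plane(p,u,z).round(4))
```

```text
(199, 229) [0.4095 0.1782 0.066 ]
(441, 230) [0.6185 0.1695 0.066 ]
(182, 2) [0.417  0.3568 0.066 ]
(453, 2) [0.6201 0.3491 0.066 ]
(319, 114) [0.5167 0.2701 0.057 ]
(319, 12) [0.5195 0.347  0.057 ]
(195, 113) [0.4149 0.2752 0.057 ]
(442, 114) [0.6177 0.2668 0.057 ]
```

Run:
```python
from h import *
p=r.camera_params('wrist');s=r.get_state()
print(plane(p,(319,181),s['tcp_pos'][2]-.1645),s['tcp_pos'])
go((.5665,.2204,.27),(180,0,87.6))
```

```text
[0.51544339 0.24110368 0.20060012] [0.51447643 0.20037403 0.36510012]
shift [0.022, 0.0513, 0.0951] turn [-0.0, 0.0, 0.2] dist 0.11
```

```bash
python3 -m pendant '[[[0.018,0.04,0.0,0,0,0.3,-1],[0.018,0.0513,0.03,0,0,0.3,-1],[0.018,0.0513,0.06,0,0,0.3,-1],[0.018,0.0513,0.095,0,0,0.3,-1],[0.018,0.0513,0.095,0,0,0.3,-1]]]'
python3 - <<'E'
from h import *
snap('wrist','w3')
E
```

```text
time_s: 5.4
tcp_pos: [0.5649, 0.2154, 0.2654]
eef_rot: [-179.6, 0.3, 87.5]
contact_force: [-1.8, -1.3, -3.2]
gripper_width: 0.0498
gripper_force: 30.0
```

View pics/w3.png

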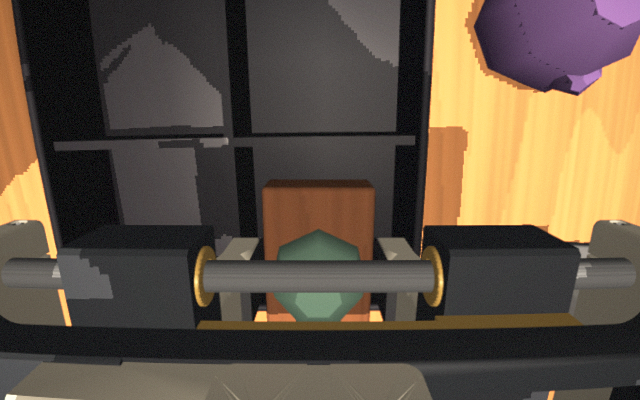

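Run:
```python
from h import *
p=r.camera_params('wrist');print(r.get_state()['tcp_pos'])
for u,z in [((238,142),.057),((248,141),.057),((416,138),.057),((55,146),.057),((422,228),.066)]: print(u,plane(p,u,z).round(4))
```

```text
[0.56594653 0.21608306 0.2683792 ]
(238, 142) [0.5222 0.2713 0.057 ]
(248, 141) [0.5278 0.2716 0.057 ]
(416, 138) [0.6205 0.2694 0.057 ]
(55, 146) [0.4152 0.2748 0.057 ]
(422, 228) [0.6228 0.2201 0.066 ]
```

```bash
python3 -m pendant '[[[0,0.0015,0.02,0,0,0,-1],[0,0.0015,0.04,0,0,0,-1],[0,0.0015,0.06,0,0,0,-1],[0,0.0015,0.074,0,0,0,-1],[0,0.0015,0.074,0,0,0,-1]]]'
```

```text
time_s: 5.95
tcp_pos: [0.568, 0.2166, 0.1961]
eef_rot: [-179.9, 0.0, 87.6]
contact_force: [0.0, 0.3, -1.6]
gripper_width: 0.0496
gripper_force: 30.0
```

```bash
python3 -m pendant '[[[0,0,0.003,0,0,0,0.28],[0,0,0.003,0,0,0,0.28],[0,0,0.003,0,0,0,0.28],[0,0,0.003,0,0,0,0.28]]]'
python3 -m pendant '[[[0,0,-0.02,0,0,0,0.28],[0,0,-0.05,0,0,0,0.28],[0,0,-0.1,0,0,0,0.28],[0,0,-0.15,0,0,0,0.28],[0,0,-0.18,0,0,0,0.28]]]'
python3 - <<'E'
from h import *
snap('wrist','w4');snap('top','t4')
a=cv2.imread('pics/w4.png');b=cv2.imread('pics/t4.png')[130:310,140:470];cv2.imwrite('pics/c4.png',np.vstack([cv2.resize(a[:250],(640,250)),cv2.resize(b,(640,349),interpolation=cv2.INTER_CUBIC)]))
go((.55,-.079,.37),(180,0,4))
E
```

```text
time_s: 6.35
tcp_pos: [0.5674, 0.217, 0.1952]
eef_rot: [-180.0, -0.0, 87.7]
contact_force: [-9.6, 2.2, 5.0]
gripper_width: 0.0558
gripper_force: 5.0
time_s: 6.85
tcp_pos: [0.5688, 0.2168, 0.3802]
eef_rot: [179.6, -0.2, 87.7]
contact_force: [0.4, 0.4, -0.6]
gripper_width: 0.056
gripper_force: 0.0
shift [-0.2967, -0.0075, 0.0093] turn [0.2, -0.8, 83.7] dist 0.297
```

View pics/c4.png

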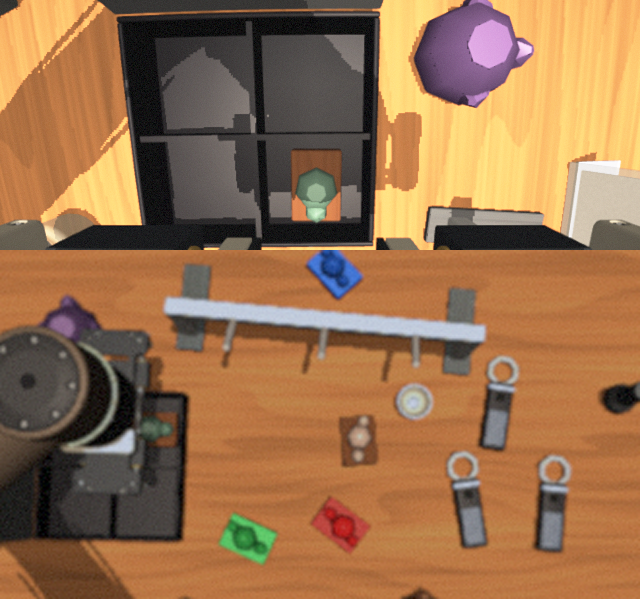

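```bash
python3 -m pendant '[[[-0.05,-0.0015,0,0,0,8.5,1],[-0.1,-0.003,0,0,0,17,1],[-0.15,-0.0045,0,0,0,25.5,1],[-0.2,-0.006,0,0,0,34,1],[-0.245,-0.0075,0,0,0,42.5,1]]]' >/dev/null
python3 - <<'E'
from h import *
go((.55,-.079,.34),(180,0,4))
E
```

```text
shift [-0.0347, 0.0348, 0.0348] turn [0.0, -0.1, 40.8] dist 0.06
```

```bash
python3 -m pendant '[[[-0.015,0.015,0,0,0,8.5,1],[-0.035,0.035,0.035,0,0,17,1],[-0.035,0.035,0.035,0,0,25.5,1],[-0.035,0.035,0.035,0,0,34,1],[-0.035,0.035,0.035,0,0,40.8,1]]]'
python3 - <<'E'
from h import *
snap('wrist','w5')
go((.55,-.079,.186),(180,0,4))
E
```

```text
time_s: 7.95
tcp_pos: [0.5508, -0.0779, 0.3392]
eef_rot: [180.0, -0.1, 4.0]
contact_force: [-0.3, 0.5, -0.1]
gripper_width: 0.0874
gripper_force: 0.0
shift [-0.0012, 0.0012, 0.1533] turn [0.0, -0.1, -0.4] dist 0.153
```

View pics/w5.png

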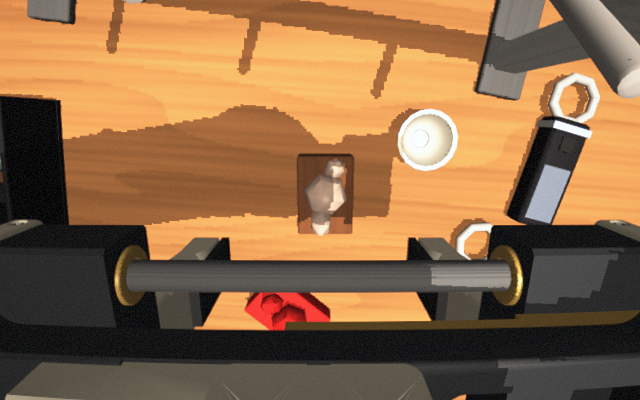

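```bash
python3 -m pendant '[[[-0.001,0.002,0.05,0,0,0,1],[-0.001,0.002,0.09,0,0,0,1],[-0.001,0.002,0.13,0,0,0,1],[-0.001,0.002,0.153,0,0,0,1],[-0.001,0.002,0.153,0,0,0,1]]]' 30
python3 -m pendant '[[[0,0,0,0,0,0,-1],[0,0,0,0,0,0,-1],[0,0,0,0,0,0,-1],[0,0,0,0,0,0,-1],[0,0,0,0,0,0,-1]]]' 30
python3 -m pendant '[[[0,0,0,0,0,0,-1],[0,0,0,0,0,0,-1]]]' 30
```

```text
time_s: 8.5
tcp_pos: [0.5488, -0.0796, 0.1829]
eef_rot: [180.0, 0.3, 4.5]
contact_force: [-0.5, 1.0, 1.2]
gripper_width: 0.0878
gripper_force: 0.0
time_s: 9.0
tcp_pos: [0.5502, -0.0796, 0.1865]
eef_rot: [180.0, -0.1, 4.4]
contact_force: [0.6, -2.7, 2.2]
gripper_width: 0.0533
gripper_force: 1.4
time_s: 9.2
tcp_pos: [0.5503, -0.0796, 0.1863]
eef_rot: [180.0, -0.1, 4.4]
contact_force: [-0.5, -3.2, 7.5]
gripper_width: 0.0496
gripper_force: 30.0
```

```bash
python3 -m pendant '[[[0,0,-0.04,0,0,0,-1],[0,0,-0.08,0,0,0,-1],[0,0,-0.12,0,0,0,-1],[0,0,-0.16,0,0,0,-1],[0,0,-0.18,0,0,0,-1]]]' >/dev/null
python3 - <<'E'
from h import *
go((.4625,.2247,.365),(180,0,87.6))
E
```

```text
shift [-0.0642, -0.3099, 0.0038] turn [0.2, -0.2, -83.2] dist 0.316
```

```bash
python3 -m pendant '[[[-0.01,-0.045,0,0,0,-8.5,-1],[-0.02,-0.09,0,0,0,-17,-1],[-0.03,-0.135,0,0,0,-25.5,-1],[-0.037,-0.18,0,0,0,-34,-1],[-0.046,-0.225,0,0,0,-42.5,-1]]]' >/dev/null
python3 - <<'E'
from h import *
go((.4625,.2247,.365),(180,0,87.6))
E
```

```text
shift [0.0442, -0.0727, 0.0002] turn [-0.0, -0.0, -40.4] dist 0.085
```

```bash
python3 -m pendant '[[[0.02,-0.036,0,0,0,-8.5,-1],[0.044,-0.073,0,0,0,-17,-1],[0.044,-0.073,0,0,0,-25.5,-1],[0.044,-0.073,0,0,0,-34,-1],[0.044,-0.073,0,0,0,-40.4,-1]]]'
python3 -m pendant '[[[0,0,0.05,0,0,0,-1],[0,0,0.095,0,0,0,-1],[0,0,0.095,0,0,0,-1]]]'
python3 - <<'E'
from h import *
snap('wrist','w6');p=r.camera_params('wrist')
go((.4625,.2247,.27),(180,0,87.6))
E
```

```text
time_s: 10.7
tcp_pos: [0.463, 0.2239, 0.3647]
eef_rot: [-179.9, 0.0, 87.7]
contact_force: [1.2, 0.8, -2.7]
gripper_width: 0.0496
gripper_force: 30.0
time_s: 11.0
tcp_pos: [0.4614, 0.2214, 0.265]
eef_rot: [-179.5, 0.4, 87.2]
contact_force: [-0.5, -1.0, -3.2]
gripper_width: 0.0495
gripper_force: 30.0
shift [0.0021, -0.0004, -0.0017] turn [-0.3, 0.3, -0.4] dist 0.003
```

View pics/w6.png

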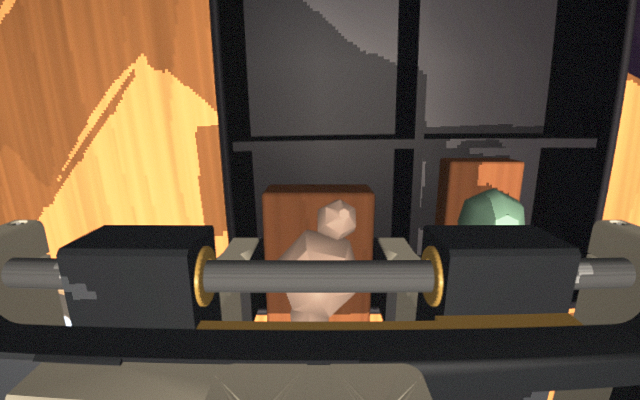

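Run:
```python
from h import *
p=r.camera_params('wrist');s=r.get_state();print(s['tcp_pos'],s['eef_rot'])
for u,z in [((233,146),.057),((413,143),.057),((425,143),.057),((597,143),.057),((319,186),s['tcp_pos'][2]-.1645)]: print(u,plane(p,u,z).round(4))
```

```text
[0.46278714 0.2225286  0.26830762] [-179.72347995    0.3003712    87.23867963]
(233, 146) [0.4162 0.2756 0.057 ]
(413, 143) [0.5158 0.2725 0.057 ]
(425, 143) [0.5225 0.2723 0.057 ]
(597, 143) [0.6227 0.2688 0.057 ]
(319, 186) [0.4634 0.2603 0.1038]
```

```bash
python3 -m pendant '[[[0,0.001,0.02,0,0,-0.4,-1],[0,0.001,0.04,0,0,-0.4,-1],[0,0.001,0.06,0,0,-0.4,-1],[0,0.001,0.074,0,0,-0.4,-1],[0,0.001,0.075,0,0,-0.4,-1]]]'
python3 -m pendant '[[[0,0,0.002,0,0,0,0.28],[0,0,0.002,0,0,0,0.28],[0,0,0.002,0,0,0,0.28],[0,0,0.002,0,0,0,0.28]]]'
python3 -m pendant '[[[0,0,-0.02,0,0,0,0.28],[0,0,-0.05,0,0,0,0.28],[0,0,-0.1,0,0,0,0.28],[0,0,-0.15,0,0,0,0.28],[0,0,-0.19,0,0,0,0.28]]]'
python3 -m pendant '[[[0,0,-0.05,0,0,0,-1],[0,0,-0.07,0,0,0,-1],[0,0,-0.08,0,0,0,-1],[0,0,-0.08,0,0,0,-1]]]'
python3 - <<'E'
from h import *
s=r.get_state();print(s['joints'])
a=r.capture('wrist');b=r.capture('scene')
cv2.imwrite('pics/scene6.png',b[:,:,::-1])
cv2.imwrite('pics/c6.png',np.vstack([a[:250],b[80:380]])[:,:,::-1])
E
```

```text
time_s: 11.55
tcp_pos: [0.4652, 0.2238, 0.1962]
eef_rot: [180.0, 0.0, 87.7]
contact_force: [0.8, -0.2, -2.6]
gripper_width: 0.05
gripper_force: 30.0
time_s: 11.95
tcp_pos: [0.465, 0.2242, 0.1953]
eef_rot: [179.9, -0.1, 87.7]
contact_force: [-5.7, 2.7, 3.6]
gripper_width: 0.0559
gripper_force: 3.0
time_s: 12.45
tcp_pos: [0.4648, 0.2232, 0.3886]
eef_rot: [179.8, -0.2, 87.7]
contact_force: [1.7, 1.1, -0.5]
gripper_width: 0.056
gripper_force: 0.0
time_s: 12.85
tcp_pos: [0.4646, 0.2232, 0.4655]
eef_rot: [179.8, -0.2, 87.7]
contact_force: [-0.5, -0.7, -0.7]
gripper_width: 0.0294
gripper_force: 0.0
[ 4.75075219e+01  3.22319078e+00 -1.35872478e+01  1.36639010e-02
 -7.29714447e+01  1.30146374e+02]
```

View pics/c6.png

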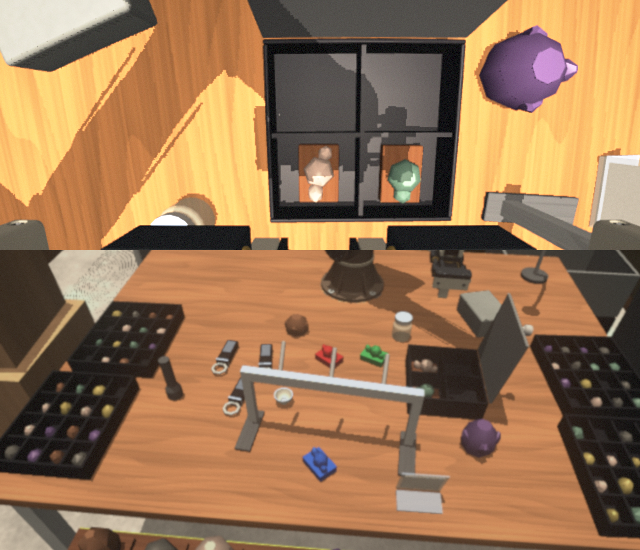

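```bash
python3 -m pendant '[[[0.05,-0.01,-0.015,0,0,2.3,-1],[0.1,-0.02,-0.015,0,0,-2.3,-1],[0.15,-0.02,-0.015,0,0,-2.3,-1],[0.2,-0.02,-0.015,0,0,-2.3,-1],[0.25,-0.02,-0.015,0,0,-2.3,-1]]]' >/dev/null
python3 -m pendant '[[[0.015,0,0,0,0,0,-1],[0.015,0,0.03,0,0,0,-1],[0.015,0,0.06,0,0,0,-1],[0.015,0,0.06,0,0,0,-1]]]'
python3 - <<'E'
from h import *
p=r.camera_params('scene')
for u,z in [((521,128),.26),((528,160),.235)]: print(plane(p,u,z))
go((.455,.43,.415),(180,0,90))
E
```

```text
time_s: 13.85
tcp_pos: [0.454, 0.4842, 0.4117]
eef_rot: [-179.6, 0.5, 89.9]
contact_force: [-0.7, 0.3, -0.2]
gripper_width: 0.0006
gripper_force: 0.0
[0.4301314 0.4379694 0.26     ]
[0.53083859 0.4374546  0.235     ]
shift [-0.0542, 0.0011, -0.0029] turn [-0.4, 0.5, -0.1] dist 0.054
```

```bash
python3 -m pendant '[[[-0.034,0,0,0,0,0,-1],[-0.054,0,0,0,0,0,-1],[-0.069,0,0,0,0,0,-1],[-0.083,0,0,0,0,0,-1],[-0.105,0,-0.001,0,0,0,-1]]]'
python3 -m pendant '[[[-0.022,0,0,0,0,0,-1],[-0.044,0,0.003,0,0,0,-1],[-0.066,0,0.008,0,0,0,-1],[-0.086,0,0.018,0,0,0,-1],[-0.1055,0,0.029,0,0,0,-1]]]'
```

```text
time_s: 14.35
tcp_pos: [0.4548, 0.38, 0.4199]
eef_rot: [180.0, -0.1, 90.0]
contact_force: [-0.9, 1.4, -0.8]
gripper_width: 0.0002
gripper_force: 1.1
time_s: 14.85
tcp_pos: [0.4544, 0.2727, 0.3905]
eef_rot: [180.0, -0.0, 89.9]
contact_force: [0.9, 1.1, 0.4]
gripper_width: 0.0004
gripper_force: 0.7
```

```bash
python3 -m pendant '[[[-0.016,0,0.018,0,0,0,-1],[-0.032,0,0.036,0,0,0,-1],[-0.045,0,0.054,0,0,0,-1],[-0.057,0,0.073,0,0,0,-1],[-0.064,0,0.094,0,0,0,-1]]]'
python3 -m pendant '[[[-0.005,0,0.02,0,0,0,-1],[-0.007,0,0.03,0,0,0,-1],[-0.007,0,0.038,0,0,0,-1],[-0.007,0,0.042,0,0,0,-1],[-0.007,0,0.042,0,0,0,-1]]]'
```

```text
time_s: 15.35
tcp_pos: [0.4543, 0.2085, 0.2962]
eef_rot: [180.0, 0.0, 89.9]
contact_force: [-0.1, 0.2, 1.6]
gripper_width: 0.0007
gripper_force: 0.5
time_s: 15.85
tcp_pos: [0.4547, 0.2037, 0.2544]
eef_rot: [-180.0, 0.0, 90.0]
contact_force: [-0.8, 0.0, -0.5]
gripper_width: 0.0005
gripper_force: 0.0
```

```bash
python3 -m pendant '[[[0,0,0.002,0,0,0,-1],[0,0,0.004,0,0,0,-1],[0,0,0.004,0,0,0,-1]]]'
python3 -m pendant '[[[0,0,0.002,0,0,0,-1],[0,0,0.003,0,0,0,-1],[0,0,0.003,0,0,0,-1]]]'
```

```text
time_s: 16.15
tcp_pos: [0.4549, 0.204, 0.2526]
eef_rot: [179.9, -0.0, 90.0]
contact_force: [-7.4, -3.1, 20.0]
gripper_width: 0.0005
gripper_force: 10.1
time_s: 16.45
tcp_pos: [0.4548, 0.204, 0.2522]
eef_rot: [179.8, -0.1, 90.1]
contact_force: [-19.0, -4.3, 50.2]
gripper_width: 0.0006
gripper_force: 25.3
```

```bash
python3 -m pendant '[[[0,0,-0.04,0,0,0,-1],[0,0,-0.08,0,0,0,-1],[0,0,-0.13,0,0,0,-1],[0,0,-0.16,0,0,0,-1],[0,0,-0.16,0,0,0,-1]]]'
python3 - <<'E'
from h import *
p=r.camera_params('top')
for n,l,t in [('A',(399.3,192.4),(393.8,232.4)),('B',(378.6,241.7),(384.5,282.8)),('C',(425.9,243.8),(423.4,284.5))]:
    L=plane(p,l,.012)[:2];T=plane(p,t,.02)[:2];d=L-T;a=np.degrees(np.arctan2(d[1],d[0]));u=d/np.linalg.norm(d)
    print(n,'loop',L.round(4),'tail',T.round(4),'len',np.linalg.norm(d).round(3),'yaw',a.round(1),'centre',(L-.068*u).round(4))
go((.40,-.13,.41),(180,0,7))
E
```

```text
time_s: 16.95
tcp_pos: [0.4554, 0.2042, 0.4131]
eef_rot: [179.6, -0.4, 90.0]
contact_force: [-0.3, -0.1, -1.0]
gripper_width: 0.0005
gripper_force: 0.0
A loop [ 0.6503 -0.2973] tail [ 0.5348 -0.277 ] len 0.117 yaw -10.0 centre [ 0.5833 -0.2856]
B loop [ 0.5091 -0.2343] tail [ 0.3937 -0.2469] len 0.116 yaw 6.2 centre [ 0.4415 -0.2417]
C loop [ 0.5021 -0.3689] tail [ 0.3882 -0.3559] len 0.115 yaw -6.5 centre [ 0.4345 -0.3612]
shift [-0.3342, -0.0555, 0.0006] turn [0.1, -0.6, 83.0] dist 0.339
```

```bash
python3 -m pendant '[[[-0.045,-0.005,0,0,0,8.5,1],[-0.09,-0.01,0,0,0,17,1],[-0.135,-0.02,0,0,0,25.5,1],[-0.18,-0.025,0,0,0,34,1],[-0.225,-0.03,0,0,0,42.5,1]]]' >/dev/null
python3 - <<'E'
from h import *
go((.42,-.24,.38),(180,0,5))
E
```

```text
shift [-0.1617, 0.145, 0.0275] turn [-0.0, -0.1, 42.2] dist 0.219
```

```bash
python3 -m pendant '[[[-0.032,0.029,0.005,0,0,8.5,1],[-0.065,0.058,0.011,0,0,17,1],[-0.097,0.087,0.016,0,0,25.5,1],[-0.13,0.116,0.022,0,0,34,1],[-0.162,0.145,0.0275,0,0,42.3,1]]]' >/dev/null
python3 -m pendant '[[[0,0,0,0,0,0,1]]]'
python3 - <<'E'
from h import *
a=r.capture('wrist');b=r.capture('top');c=r.capture('scene')
cv2.imwrite('pics/w7.png',a[:,:,::-1]);cv2.imwrite('pics/t7.png',b[:,:,::-1]);cv2.imwrite('pics/s7.png',c[:,:,::-1])
cv2.imwrite('pics/c7.png',np.vstack([a[:250],b[50:390]])[:,:,::-1])
E
```

```text
time_s: 18.05
tcp_pos: [0.4211, -0.2425, 0.3786]
eef_rot: [-180.0, 0.1, 4.6]
contact_force: [-0.2, 0.1, -0.6]
gripper_width: 0.0824
gripper_force: 0.0
```

View pics/c7.png

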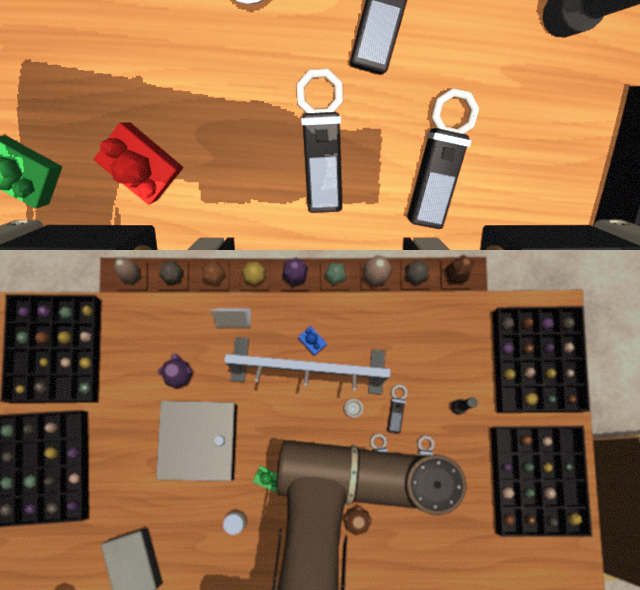

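Run:
```python
from h import *
a=cv2.imread('pics/t7.png')[155:195,240:375];b=cv2.imread('pics/s7.png')[165:232,265:400]
cv2.imwrite('pics/c8.png',np.vstack([cv2.resize(x,None,fx=5.5,fy=5.5,interpolation=cv2.INTER_CUBIC) for x in(a,b)]))
p=r.camera_params('wrist')
for n,l,t in [('B',(320,92),(325,210)),('C',(455.5,111),(426,225))]:
    L=plane(p,l,.012)[:2];T=plane(p,t,.022)[:2];d=L-T;u=d/np.linalg.norm(d)
    print(n,'loop',L.round(4),'len',np.linalg.norm(d).round(3),'yaw',np.degrees(np.arctan2(d[1],d[0])).round(1),'centre',(L-.068*u).round(4))
```

```text
B loop [ 0.5109 -0.2319] len 0.116 yaw 7.7 centre [ 0.4436 -0.241 ]
C loop [ 0.506  -0.3674] len 0.118 yaw -6.7 centre [ 0.4384 -0.3595]
```

View pics/c8.png

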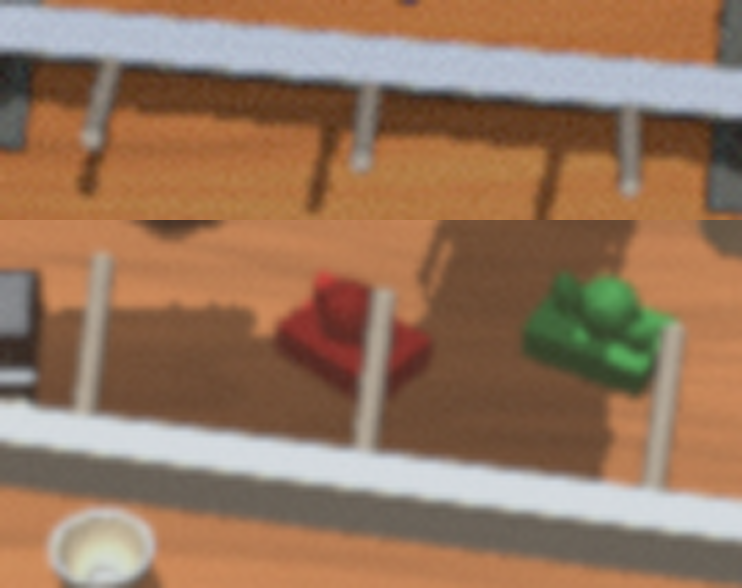

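Run:
```python
from h import *
pt=r.camera_params('top');ps=r.camera_params('scene')
f=lambda u,o:(np.array(u)+.5)/5.5-.5+np.array(o)
T=[(93,141),(361,164),(629,188)];S=[(670,104),(382,71),(102,37)]
P=[tri(ray(pt,f(t,(240,155))),ray(ps,f(s,(265,165)))) for t,s in zip(T,S)]
for x in P: print(x.round(4))
d=P[2]-P[0];print(np.linalg.norm(d),'rail yaw',np.degrees(np.arctan2(d[1],d[0]))+90)
y=np.radians(np.degrees(np.arctan2(d[1],d[0]))+90)
ax=np.array([-np.cos(y)*np.cos(np.radians(50)),-np.sin(y)*np.cos(np.radians(50)),np.sin(np.radians(50))])
for x in P: print('root',(x-.07*ax).round(4))
go((.4436,-.241,.1765),(180,0,7.7))
```

```text
[0.6542 0.0908 0.2405]
[ 0.6433 -0.0278  0.2399]
[ 0.6317 -0.1466  0.2399]
0.23845288223975075 rail yaw -5.40655108946585
root [0.699  0.0866 0.1869]
root [ 0.6881 -0.032   0.1863]
root [ 0.6765 -0.1508  0.1863]
shift [0.0219, 0.0041, 0.2031] turn [-0.0, 0.0, -2.6] dist 0.204
```

```bash
python3 -m pendant '[[[0.022,0.004,0.05,0,0,-2.6,1],[0.022,0.004,0.1,0,0,-2.6,1],[0.022,0.004,0.14,0,0,-2.6,1],[0.022,0.004,0.17,0,0,-2.6,1],[0.022,0.004,0.197,0,0,-2.6,1]]]' 30
python3 -m pendant '[[[0,0,0,0,0,0,1],[0,0,0,0,0,0,-1],[0,0,0,0,0,0,-1],[0,0,0,0,0,0,-1],[0,0,0,0,0,0,-1]]]' 30
python3 -m pendant '[[[0,0,0,0,0,0,-1],[0,0,0,0,0,0,-1],[0,0,0,0,0,0,-1],[0,0,0,0,0,0,-1]]]' 30
cat >> h.py <<'E'
ROOT=[None,np.array([.6985,.087,.1855]),np.array([.688,-.0315,.1855]),np.array([.6765,-.151,.1855])]
def hang(k,s,c,a=0,tilt=0):
    "TCP pose that brings the held loop (c = its place in the tool frame) to s along peg k"
    R=(Ro.from_euler('z',-5.4+a,degrees=True)*Ro.from_euler('y',-40-tilt,degrees=True)*Ro.from_euler('x',180,degrees=True))
    ax=Ro.from_euler('z',-5.4,degrees=True).apply([-np.cos(np.radians(50)),0,np.sin(np.radians(50))])
    return ROOT[k]+s*ax-R.apply(c),R.as_euler('xyz',degrees=True)
E
python3 - <<'E'
from h import *
for s in(.12,.02):
    P,e=hang(1,s,(.068,0,.17));print(P.round(4),e.round(2))
E
```

```text
time_s: 18.7
tcp_pos: [0.4442, -0.2392, 0.1816]
eef_rot: [-180.0, 0.0, 8.0]
contact_force: [-0.2, 0.6, 0.3]
gripper_width: 0.0877
gripper_force: 0.0
time_s: 19.2
tcp_pos: [0.4443, -0.2408, 0.1841]
eef_rot: [180.0, -0.1, 7.8]
contact_force: [-0.2, 0.2, -1.3]
gripper_width: 0.0608
gripper_force: 0.0
time_s: 19.6
tcp_pos: [0.4442, -0.241, 0.1832]
eef_rot: [180.0, -0.0, 7.8]
contact_force: [0.2, -2.5, 4.0]
gripper_width: 0.0357
gripper_force: 30.0
[0.4611 0.1094 0.3639] [180.  -40.   -5.4]
[0.5251 0.1034 0.2873] [180.  -40.   -5.4]
```

```bash
python3 -m pendant '[[[0,0,-0.04,0,0,0,-1],[0,0,-0.08,0,0,0,-1],[0,0,-0.12,0,0,0,-1],[0,0,-0.16,0,0,0,-1],[0,0,-0.18,0,0,0,-1]]]'
python3 - <<'E'
from h import *
P,e=hang(1,.12,(.0675,0,.171));print(P);go(P,e)
E
```

```text
time_s: 20.1
tcp_pos: [0.4443, -0.2409, 0.3663]
eef_rot: [179.9, -0.2, 7.8]
contact_force: [2.1, 0.6, -1.8]
gripper_width: 0.0358
gripper_force: 30.0
[0.46080043 0.10946923 0.36503077]
shift [0.0637, -0.3449, 0.0011] turn [-4.5, 39.6, 12.6] dist 0.351
```

```bash
python3 -m pendant '[[[0.008,-0.043,0,-0.5,5,1.6,-1],[0.016,-0.086,0,-1.1,10,3.2,-1],[0.024,-0.13,0,-1.7,15,4.7,-1],[0.032,-0.173,0,-2.2,19.8,6.3,-1],[0.04,-0.216,0,-2.8,24.8,7.9,-1]]]' >/dev/null
python3 - <<'E'
from h import *
P,e=hang(1,.12,(.0675,0,.171));go(P,e)
E
```

```text
shift [0.0076, -0.1502, -0.0025] turn [-1.5, 16.9, 5.3] dist 0.15
```

```bash
python3 -m pendant '[[[0.002,-0.04,0,-0.4,4.3,1.3,-1],[0.004,-0.08,-0.001,-0.8,8.5,2.6,-1],[0.006,-0.12,-0.002,-1.2,12.8,4,-1],[0.0075,-0.15,-0.0025,-1.5,16.9,5.3,-1],[0.0075,-0.15,-0.0025,-1.5,16.9,5.3,-1]]]'
python3 - <<'E'
from h import *
P,e=hang(1,.12,(.0675,0,.171));go(P,e)
a=r.capture('wrist');b=r.capture('scene')
cv2.imwrite('pics/w9.png',a[:,:,::-1]);cv2.imwrite('pics/s9.png',b[:,:,::-1])
# seen loop and expected pixel places
p=r.camera_params('wrist');s=r.get_state()
R=Ro.from_euler('xyz',s['eef_rot'],degrees=True)
L=s['tcp_pos']+R.apply((.0675,0,.171));ax=-R.apply((0,0,1))
print('loop px',proj(p,L),'tip px',proj(p,ROOT[1]+.07*ax),'root px',proj(p,ROOT[1]))
cv2.imwrite('pics/c9.png',np.hstack([a[:260,140:540],cv2.resize(b[120:250,330:530],(400,260))])[:,:,::-1])
E
```

```text
time_s: 21.1
tcp_pos: [0.4878, 0.0732, 0.3898]
eef_rot: [178.7, -37.9, -4.7]
contact_force: [1.8, -0.1, -0.2]
gripper_width: 0.0359
gripper_force: 30.0
shift [-0.0388, -0.034, 0.0005] turn [0.8, 2.1, 0.6] dist 0.052
loop px [[319.84765935 112.76017248]] tip px [[255.25359704 163.52583141]] root px [[271.2040686 151.6737829]]
```

View pics/c9.png

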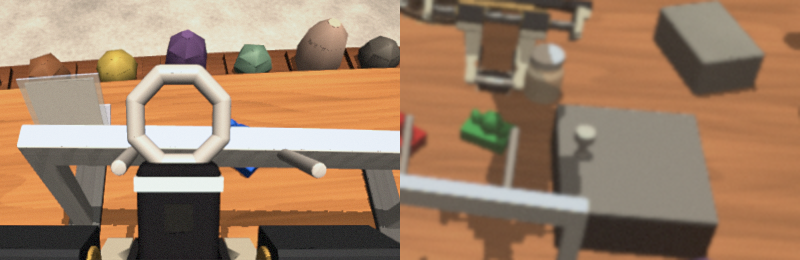

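```bash
python3 -m pendant '[[[-0.02,-0.017,0,0.4,1,0.3,-1],[-0.041,-0.033,0,0.8,2.1,0.6,-1],[-0.041,-0.033,0,0.8,2.1,0.6,-1],[-0.041,-0.033,0,0.8,2.1,0.6,-1]]]'
python3 - <<'E'
from h import *
P,e=hang(1,.12,(.0675,0,.171));go(P,e)
a=r.capture('wrist');p=r.camera_params('wrist')
cv2.imwrite('pics/w10.png',a[:,:,::-1])
s=r.get_state();R=Ro.from_euler('xyz',s['eef_rot'],degrees=True)
L=s['tcp_pos']+R.apply((.0675,0,.171));ax=-R.apply((0,0,1))
print('loop px',proj(p,L),'tip px',proj(p,ROOT[1]+.07*ax),'root px',proj(p,ROOT[1]))
E
```

```text
time_s: 21.6
tcp_pos: [0.4767, 0.1139, 0.3851]
eef_rot: [179.4, -38.2, -5.4]
contact_force: [-0.7, -0.6, -2.4]
gripper_width: 0.0355
gripper_force: 30.0
shift [-0.0245, 0.0058, 0.0063] turn [0.6, 1.8, 0.0] dist 0.026
loop px [[319.82175233 112.8116103 ]] tip px [[323.1560933  141.31047083]] root px [[321.83631488 135.24839904]]
```

```bash
python3 -m pendant '[[[0,0,0,0,0,0,-1],[0,0,0,0,0,0,-1]]]' | head -3
python3 - <<'E'
from h import *
s=r.get_state();print(s['joints'].round(1),s['eef_rot'])
P,e=hang(1,.12,(.0675,0,.171));go(P,e)
for s_ in(.1,.08,.05,.02): print(hang(1,s_,(.0675,0,.171))[0].round(3))
E
```

```text
time_s: 21.85
tcp_pos: [0.477, 0.1135, 0.3856]
eef_rot: [179.4, -38.3, -5.5]
[ 24.2  -5.3 -58.2  81.3 -18.7 -15. ] [179.40207948 -38.29786628  -5.49935443]
shift [-0.0251, 0.0055, 0.0064] turn [0.7, 1.7, -0.1] dist 0.026
[0.474 0.108 0.35 ]
[0.486 0.107 0.334]
[0.506 0.105 0.311]
[0.525 0.103 0.288]
```

Run:
```python
from h import *
c=(.0675,0,.171)
for t in(-15,-10):
    P,e=hang(1,.10,c,tilt=t);print(t,P.round(3));go(P,e)
```

```text
-15 [0.502 0.106 0.389]
shift [0.0217, 0.0053, 0.0134] turn [0.6, -13.3, -0.2] dist 0.026
-10 [0.491 0.107 0.376]
shift [0.006, 0.0053, 0.0164] turn [0.7, -8.3, -0.1] dist 0.018
```

```bash
python3 -m pendant '[[[0.011,0.003,0.006,0.3,-6.6,-0.1,-1],[0.022,0.005,0.013,0.6,-13.3,-0.2,-1],[0.022,0.005,0.013,0.6,-13.3,-0.2,-1],[0.022,0.005,0.013,0.6,-13.3,-0.2,-1],[0.022,0.005,0.013,0.6,-13.3,-0.2,-1]]]'
python3 - <<'E'
from h import *
c=(.0675,0,.171)
print(r.get_state()['joints'].round(1));P,e=hang(1,.1,c,tilt=-15);go(P,e)
p=r.camera_params('wrist');im=r.capture('wrist');cv2.imwrite('pics/w11.png',im[:,:,::-1])
s=r.get_state();R=Ro.from_euler('xyz',s['eef_rot'],degrees=True)
ax=Ro.from_euler('z',-5.4,degrees=True).apply([-np.cos(np.radians(50)),0,np.sin(np.radians(50))])
print(proj(p,[s['tcp_pos']+R.apply(c),ROOT[1]+.07*ax,ROOT[1]]).round(1))
P,e=hang(1,.03,c,tilt=-15);go(P,e)
E
```

```text
time_s: 22.35
tcp_pos: [0.5015, 0.1072, 0.3881]
eef_rot: [-179.8, -24.7, -5.5]
contact_force: [0.7, 1.3, -0.6]
gripper_width: 0.0361
gripper_force: 30.0
[ 37.8  -1.2 -42.2  30.4 -34.2  23.6]
shift [0.0004, 0.0016, -0.0003] turn [-0.1, 0.3, -0.1] dist 0.002
[[319.3 107.3]
 [323.1  94.8]
 [321.8  73.1]]
shift [0.0173, 0.0019, 0.0683] turn [-0.0, -0.1, 0.1] dist 0.07
```

```bash
python3 -m pendant '[[[0.0035,0.002,0.014,0,0,0,-1],[0.007,0.002,0.028,0,0,0,-1],[0.0105,0.002,0.041,0,0,0,-1],[0.014,0.002,0.055,0,0,0,-1],[0.0173,0.002,0.068,0,0,0,-1]]]'
python3 - <<'E'
from h import *
c=(.0675,0,.171)
s=r.get_state();print(s['contact_force'],s['moment'])
P,e=hang(1,.02,c,tilt=0);go(P,e);P,e=hang(1,.02,c,tilt=10);go(P,e)
E
```

```text
time_s: 22.9
tcp_pos: [0.546, 0.1, 0.3346]
eef_rot: [179.8, -25.1, -5.2]
contact_force: [-0.5, -1.0, -2.3]
gripper_width: 0.0358
gripper_force: 30.0
[-0.51535085 -0.98215959 -2.25872871] [ 0.14264579  1.61900512 -0.07522091]
shift [-0.039, -0.0016, 0.0327] turn [0.1, 14.9, 0.2] dist 0.051
shift [-0.063, -0.0018, 0.0539] turn [0.1, 24.9, 0.2] dist 0.083
```

```bash
python3 -m pendant '[[[-0.013,-0.001,0.0105,0,5,0,-1],[-0.026,-0.002,0.0215,0,10,0,-1],[-0.039,-0.002,0.0325,0,14.9,0,-1],[-0.039,-0.002,0.0325,0,14.9,0,-1],[-0.039,-0.002,0.0325,0,14.9,0,-1]]]'
python3 - <<'E'
from h import *
c=(.0675,0,.171)
print(r.get_state()['joints'].round(1));P,e=hang(1,.02,c,tilt=0);go(P,e)
E
```

```text
time_s: 23.4
tcp_pos: [0.534, 0.1159, 0.3439]
eef_rot: [178.6, -35.5, -6.2]
contact_force: [-4.9, 16.5, -2.3]
gripper_width: 0.0361
gripper_force: 29.6
[ 15.2   3.1 -55.1  95.5 -13.6 -23.5]
shift [-0.0386, 0.0124, 0.0409] turn [1.8, 4.5, -0.6] dist 0.058
```

Run:
```python
from h import *
c=(.0675,0,.171)
s=r.get_state();R=Ro.from_euler('xyz',s['eef_rot'],degrees=True)
A=Ro.from_euler('z',-5.4,degrees=True)*Ro.from_euler('y',-40,degrees=True)
print('loop in peg',A.inv().apply(s['tcp_pos']+R.apply(c)-ROOT[1]).round(4))
P,e=hang(1,.04,c,tilt=-15);go(P,e);P,e=hang(1,.06,c,tilt=-8);go(P,e)
```

```text
loop in peg [0.0282 0.0071 0.0527]
shift [0.0054, 0.0131, 0.0057] turn [1.8, -10.5, -0.8] dist 0.015
shift [-0.0179, 0.0138, -0.0086] turn [1.8, -3.5, -0.7] dist 0.024
```

```bash
python3 -m pendant '[[[0.002,0.004,0.002,0.6,-3.5,-0.3,-1],[0.0036,0.009,0.004,1.2,-7,-0.5,-1],[0.0054,0.013,0.0057,1.8,-10.5,-0.8,-1],[0.0054,0.013,0.0057,1.8,-10.5,-0.8,-1],[0.0054,0.013,0.0057,1.8,-10.5,-0.8,-1]]]'
python3 - <<'E'
from h import *
c=(.0675,0,.171)
print(r.get_state()['joints'].round(1));P,e=hang(1,.04,c,tilt=-15);go(P,e)
p=r.camera_params('wrist');im=r.capture('wrist');cv2.imwrite('pics/w12.png',im[:,:,::-1])
s=r.get_state();R=Ro.from_euler('xyz',s['eef_rot'],degrees=True)
ax=Ro.from_euler('z',-5.4,degrees=True).apply([-np.cos(np.radians(50)),0,np.sin(np.radians(50))])
print(proj(p,[s['tcp_pos']+R.apply(c),ROOT[1]+.07*ax,ROOT[1]]).round(1))
# bright-loop check: white-grey pixels in the region, before (w11) and now
for f in('w11','w12'):
    i=cv2.imread(f'pics/{f}.png')[40:180,230:410];h=cv2.cvtColor(i,cv2.COLOR_BGR2HSV)
    m=((h[...,1]<60)&(h[...,2]>120)).astype(np.uint8)
    for row in m[::5,::3]: print(''.join('#' if v else '.' for v in row))
    print()
E
```

```text
time_s: 23.9
tcp_pos: [0.5465, 0.1066, 0.3514]
eef_rot: [179.9, -25.9, -4.5]
contact_force: [39.4, -16.5, 3.3]
gripper_width: 0.0363
gripper_force: 30.0
[ 32.6   4.9 -43.3  37.9 -25.6  20.7]
shift [-0.0093, 0.0051, 0.0053] turn [-0.3, -0.9, 0.8] dist 0.012
[[320.1 114.1]
 [337.8 165.1]
 [332.4 118.2]]
################............................................
############################################################
############################################################
############################################################
############################################################
############################################################
.....................##################.....................
...................######################...................
..................########################..................
................########.....#####..########................
..............########.......######...#######...............
........#..#.########........######....########.............
...........########............###.......######.............
....
[... 1919 characters left out ...]
...##.#######................
..................#######........#####.#######..............
.................######..........######.#######.............
.......##..###...#####...........######...#####.............
......#....###...#####...........######...#####.............
.........#.###...#####...........######...#####.............
...........###...#####...........#######..#####.............
........######...#####...........#######..#####.............
..........####...#####...........#######..#####.............
..........#......#######.........##############.............
..................#######........#############..............
....................#######..........#######................
```

Run:
```python
from h import *
p=r.camera_params('wrist')
s=r.get_state();R=Ro.from_euler('xyz',s['eef_rot'],degrees=True)
A=Ro.from_euler('z',-5.4,degrees=True)*Ro.from_euler('y',-40,degrees=True)
for a in(0,10,20,28,35):
    c=(.0675*np.cos(np.radians(a)),0,.171+.0675*np.sin(np.radians(a)));L=s['tcp_pos']+R.apply(c)
    print(a,proj(p,L).round(0),'in peg',A.inv().apply(L-ROOT[1]).round(4))
```

```text
0 [[320. 113.]] in peg [0.0126 0.0069 0.0433]
10 [[320. 115.]] in peg [0.0088 0.007  0.0322]
20 [[320. 122.]] in peg [0.003  0.007  0.0219]
28 [[319. 129.]] in peg [-0.0028  0.007   0.0145]
35 [[319. 137.]] in peg [-0.0087  0.007   0.0087]
```

```bash
python3 -m pendant '[[[0.003,0.003,0.001,0,0,0,-1],[0.006,0.005,0.003,0,0,0,-1],[0.006,0.005,0.003,0,0,0,-1]]]'
```

```text
time_s: 24.25
tcp_pos: [0.551, 0.0991, 0.3485]
eef_rot: [179.7, -25.7, -4.6]
contact_force: [-1.1, -1.4, -1.4]
gripper_width: 0.0362
gripper_force: 29.5
```

```bash
python3 -m pendant '[[[0,0,0,0,0,0,0.2],[0,0,0,0,0,0,0.5],[0,0,0,0,0,0,0.8],[0,0,0,0,0,0,0.8],[0,0,0,0,0,0,0.8]]]'
python3 - <<'E'
from h import *
s=r.get_state();print(s['tcp_pos'],s['contact_force'])
p=r.camera_params('wrist');im=r.capture('wrist');cv2.imwrite('pics/w13.png',im[:,:,::-1])
i=im[40:230,200:440];h=cv2.cvtColor(i,cv2.COLOR_RGB2HSV);m=(h[...,1]<60)&(h[...,2]>120)
for row in m[::6,::4]: print(''.join('#' if v else '.' for v in row))
E
```

```text
time_s: 24.75
tcp_pos: [0.551, 0.1001, 0.349]
eef_rot: [179.8, -25.7, -4.6]
contact_force: [-0.3, -0.1, 0.1]
gripper_width: 0.0703
gripper_force: 0.0
[0.55096785 0.10012091 0.34900138] [-0.30916818 -0.14525842  0.1204148 ]
##################..........................................
##################..........................................
##################..........................................
##################..........................................
##################..........................................
##################..........................................
###.........................................................
####################################........................
############################################################
############################################################
############################################################
############################################################
############################################################
.......................#####################################
......................#
[... 374 characters left out ...]
###..........................
..............##............######..........................
.........................#..######......#...................
.........................#..############....................
............................................................
..............##............................................
.......#########............................................
.......#########............................................
.......#########............................................
............................................................
............................................................
............................................................
```

```bash
python3 -m pendant '[[[0,0,-0.02,0,0,0,1],[0,0,-0.05,0,0,0,1],[0,0,-0.09,0,0,0,1],[0,0,-0.12,0,0,0,1],[0,0,-0.12,0,0,0,1]]]'
cat >> h.py <<'E'
def lamps(n,f):
    "lamp loops in the picture: centre on z=.012, lamp yaw from the slab's dark blob on z=.024"
    p=r.camera_params(n);im=r.capture(n);cv2.imwrite(f'pics/{f}.png',im[:,:,::-1])
    h=cv2.cvtColor(im,cv2.COLOR_RGB2HSV);m=((h[...,1]<70)&(h[...,2]>110)).astype(np.uint8)
    cs,hi=cv2.findContours(m,cv2.RETR_CCOMP,cv2.CHAIN_APPROX_NONE)
    for c,q in zip(cs,hi[0]):
        if q[3]<0 or cv2.contourArea(c)<(60 if n=='top' else 300) : continue
        (u,v),rad=cv2.minEnclosingCircle(c);L=plane(p,(u,v),.016);d=plane(p,(u+rad,v),.016)-L
        if cv2.contourArea(c)/(np.pi*rad*rad)>.7 and .010<np.linalg.norm(d)<.020: 
            best=None
            for a in np.arange(-40,41,1.):   # darkest strip behind the loop = slab side edges' middle line
                t=np.radians(a);k=np.linspace(.03,.112,40);w=np.linspace(-.017,.017,13)
                X=np.array([[L[0]-kk*np.cos(t)-ww*np.sin(t),L[1]-kk*np.sin(t)+ww*np.cos(t),.024] for kk in k for ww in w])
                uv=proj(p,X).round().astype(int);ok=(uv[:,0]>=0)&(uv[:,0]<640)&(uv[:,1]>=0)&(uv[:,1]<400);uv=uv[ok]
                sc=(h[uv[:,1],uv[:,0],1]<110).mean()
                if best is None or sc>best[0]+1e-9: best=(sc,[a])
                elif abs(sc-best[0])<1e-9: best[1].append(a)
            print(n,'loop px',round(u),round(v),'at',L[:2].round(4),'yaw',np.mean(best[1]),round(best[0],2))
E
python3 - <<'E'
from h import *
lamps('top','t14');snap('scene','s14')
s=r.get_state();print(s['joints'].round(0));go((.42,-.36,.40),(180,0,-6.7))
E
```

```text
time_s: 25.3
tcp_pos: [0.4987, 0.1052, 0.4618]
eef_rot: [-179.9, -26.0, -4.7]
contact_force: [0.8, 0.6, -0.3]
gripper_width: 0.0876
gripper_force: 0.0
top loop px 398 193 at [ 0.6481 -0.2942] yaw -9.0 0.92
[ 39.  -5. -35.  26. -44.  30.]
shift [-0.0622, 0.4696, 0.0347] turn [-0.4, -25.8, 2.0] dist 0.475
```

```bash
python3 -m pendant '[[[-0.006,0.047,0,0,-5,0.4,1],[-0.012,0.095,0.003,0,-10,0.8,1],[-0.018,0.142,0.01,-0.2,-15,1.2,1],[-0.025,0.19,0.014,-0.3,-20,1.6,1],[-0.032,0.237,0.018,-0.4,-25.8,2,1]]]' >/dev/null
python3 - <<'E'
from h import *
go((.43,-.355,.40),(180,0,-6.7))
E
```

```text
shift [-0.0017, 0.2249, 0.0269] turn [0.0, 0.4, -0.0] dist 0.227
```

```bash
python3 -m pendant '[[[0,0.045,0.005,0,0,0,1],[-0.001,0.09,0.011,0,0,0,1],[-0.001,0.135,0.016,0,0,0,1],[-0.002,0.18,0.022,0,0.4,0,1],[-0.002,0.225,0.027,0,0.4,0,1]]]' >/dev/null
python3 -m pendant '[[[0,0,0,0,0,0,1],[0,0,0,0,0,0,1]]]'
python3 - <<'E'
from h import *
lamps('wrist','w15')
go((.4384,-.3595,.1835),(180,0,-6.7))
E
```

```text
time_s: 26.6
tcp_pos: [0.4298, -0.3546, 0.3988]
eef_rot: [179.9, -0.1, -6.9]
contact_force: [-0.5, 0.8, -0.0]
gripper_width: 0.0879
gripper_force: 0.0
wrist loop px 326 110 at [ 0.5022 -0.3709] yaw -7.0 0.92
shift [0.0084, 0.0045, 0.216] turn [0.1, -0.1, -0.1] dist 0.216
```

```bash
python3 -m pendant '[[[0.007,0.006,0.05,0,0,0,1],[0.007,0.006,0.1,0,0,0,1],[0.007,0.006,0.15,0,0,0,1],[0.007,0.006,0.185,0,0,0,1],[0.007,0.006,0.215,0,0,0,1]]]' 40
python3 -m pendant '[[[0,0,0,0,0,0,1],[0,0,0,0,0,0,-1],[0,0,0,0,0,0,-1],[0,0,0,0,0,0,-1],[0,0,0,0,0,0,-1]]]' 40
python3 -m pendant '[[[0,0,0,0,0,0,-1],[0,0,0,0,0,0,-1],[0,0,0,0,0,0,-1],[0,0,0,0,0,0,-1]]]' 40
python3 -m pendant '[[[0,0,-0.04,0,0,0,-1],[0,0,-0.08,0,0,0,-1],[0,0,-0.12,0,0,0,-1],[0,0,-0.16,0,0,0,-1],[0,0,-0.2,0,0,0,-1]]]'
python3 - <<'E'
from h import *
lamps('wrist','w16')
P,e=hang(2,.10,(.0675,0,.171),tilt=-15);go(P,e)
E
```

```text
time_s: 27.15
tcp_pos: [0.4376, -0.359, 0.1839]
eef_rot: [179.9, -0.2, -6.6]
contact_force: [0.1, -0.3, -0.8]
gripper_width: 0.0875
gripper_force: 0.0
time_s: 27.65
tcp_pos: [0.4382, -0.3607, 0.1876]
eef_rot: [179.9, -0.4, -6.7]
contact_force: [0.6, 0.0, -0.1]
gripper_width: 0.0614
gripper_force: 0.0
time_s: 28.05
tcp_pos: [0.4379, -0.3609, 0.1864]
eef_rot: [179.9, -0.3, -6.7]
contact_force: [-0.4, -0.8, 3.0]
gripper_width: 0.0353
gripper_force: 40.0
time_s: 28.55
tcp_pos: [0.4363, -0.3597, 0.3872]
eef_rot: [179.9, -0.2, -6.7]
contact_force: [0.9, -0.6, -2.6]
gripper_width: 0.0353
gripper_force: 40.0
shift [0.0128, -0.3518, 0.0042] turn [0.6, 24.3, -1.1] dist 0.352
```

```bash
python3 -m pendant '[[[0.002,-0.045,0,0,3,0,-1],[0.003,-0.09,0,0,6,0,-1],[0.005,-0.135,0,0.2,9,-0.3,-1],[0.006,-0.18,0,0.3,12,-0.5,-1],[0.008,-0.22,0.002,0.4,15,-0.7,-1]]]' >/dev/null
python3 - <<'E'
from h import *
P,e=hang(2,.10,(.066,0,.1745),tilt=-15);go(P,e)
E
```

```text
shift [0.0094, -0.1294, -0.006] turn [-0.1, 9.6, -0.6] dist 0.13
```

```bash
python3 -m pendant '[[[0.003,-0.043,-0.002,0,3.2,-0.2,-1],[0.006,-0.086,-0.004,0,6.4,-0.4,-1],[0.0094,-0.1294,-0.006,0,9.6,-0.6,-1],[0.0094,-0.1294,-0.006,0,9.6,-0.6,-1],[0.0094,-0.1294,-0.006,0,9.6,-0.6,-1]]]'
cat >> h.py <<'E'
def check(k,c,s1,f):
    p=r.camera_params('wrist');im=r.capture('wrist');cv2.imwrite(f'pics/{f}.png',im[:,:,::-1])
    s=r.get_state();R=Ro.from_euler('xyz',s['eef_rot'],degrees=True)
    A=Ro.from_euler('z',-5.4,degrees=True)*Ro.from_euler('y',-40,degrees=True)
    L=s['tcp_pos']+R.apply(c)
    print('joints',s['joints'].round(0),'loop in peg',A.inv().apply(L-ROOT[k]).round(4))
    print('px loop,tip,root',proj(p,[L,ROOT[k]+A.apply([0,0,.07]),ROOT[k]]).round(0).tolist())
    h=cv2.cvtColor(im[40:200,230:410],cv2.COLOR_RGB2HSV);m=(h[...,1]<60)&(h[...,2]>120)
    for row in m[::6,::3]: print(''.join('#' if v else '.' for v in row))
    P,e=hang(k,s1,c,tilt=-15);go(P,e)
E
python3 - <<'E'
from h import *
check(2,(.066,0,.1745),.02,'w17')
E
```

```text
time_s: 29.6
tcp_pos: [0.4907, -0.0139, 0.3915]
eef_rot: [179.9, -24.8, -5.2]
contact_force: [0.5, 0.3, -1.7]
gripper_width: 0.0357
gripper_force: 40.0
joints [ 25.  -4. -42.  23. -32.  43.] loop in peg [-0.0013 -0.0018  0.0994]
px loop,tip,root [[322.0, 116.0], [318.0, 98.0], [318.0, 76.0]]
............................................................
####################################################........
############################################################
############################################################
############################################################
############################################################
....................####################....................
..................########################..................
................########....#####...########................
..............########......#####.....#######...............
.............#######........#####.......#######.............
.............#####............#..........######.............
.............######......................######.............
.............#
[... 203 characters left out ...]
......######..............
.............########.................########..............
................#######.............########................
..................########################..................
....................####################....................
............................................................
............................................................
...............##############################...............
...............#############################................
...............#############################................
............................................................
shift [0.0214, -0.0018, 0.0765] turn [0.0, 0.2, 0.1] dist 0.079
```

```bash
python3 -m pendant '[[[0.0045,-0.002,0.015,0,0,0,-1],[0.009,-0.002,0.031,0,0,0,-1],[0.013,-0.002,0.046,0,0,0,-1],[0.017,-0.002,0.061,0,0,0,-1],[0.0214,-0.002,0.0765,0,0,0,-1]]]'
python3 -m pendant '[[[0,0,0,0,0,0,-1],[0,0,0,0,0,0,-0.1],[0,0,0,0,0,0,0.3],[0,0,0,0,0,0,0.8],[0,0,0,0,0,0,0.8]]]'
python3 -m pendant '[[[0,0,0,0,0,0,0.8],[0,0,0,0,0,0,0.8]]]'
python3 - <<'E'
from h import *
check(2,(.066,0,.1745),.02,'w18')
E
```

```text
time_s: 30.15
tcp_pos: [0.5433, -0.0192, 0.3312]
eef_rot: [180.0, -24.8, -5.5]
contact_force: [-0.2, 0.5, -1.5]
gripper_width: 0.0358
gripper_force: 40.0
time_s: 30.65
tcp_pos: [0.5428, -0.0175, 0.3329]
eef_rot: [-180.0, -25.0, -5.4]
contact_force: [0.5, 0.0, -0.7]
gripper_width: 0.0579
gripper_force: 0.0
time_s: 30.85
tcp_pos: [0.5428, -0.0174, 0.3323]
eef_rot: [-180.0, -24.9, -5.4]
contact_force: [-0.3, 1.5, -0.4]
gripper_width: 0.0737
gripper_force: 0.0
joints [ 20.   5. -44.  30. -21.  38.] loop in peg [0.0009 0.0004 0.0205]
px loop,tip,root [[320.0, 116.0], [322.0, 161.0], [320.0, 107.0]]
............................................................
............................................................
...................................#........................
............................................................
######################################......................
############################################################
############################################################
############################################################
###########
[... 512 characters left out ...]
#.#####.#................
......................#####.#############...................
.........................#..##########......................
....................#.......#########.......................
....................#.......#########.....#.................
....................##......#########....##.................
....................####.....#############..................
............................................................
............................................................
............................................................
............................................................
shift [-0.0011, 0.0004, 0.0008] turn [-0.0, 0.1, 0.0] dist 0.001
```

```bash
python3 -m pendant '[[[0,0,-0.02,0,0,0,1],[0,0,-0.05,0,0,0,1],[0,0,-0.09,0,0,0,1],[0,0,-0.12,0,0,0,1],[0,0,-0.13,0,0,0,1]]]' >/dev/null
python3 - <<'E'
from h import *
lamps('top','t19')
go((.55,-.282,.39),(180,0,-9.5))
E
```

```text
top loop px 399 193 at [ 0.648  -0.2945] yaw -9.0 0.92
shift [0.052, 0.2631, 0.0939] turn [-1.0, -25.1, 4.1] dist 0.284
```

```bash
python3 -m pendant '[[[0.005,0.048,0.005,0,-5,0.6,1],[0.012,0.096,0.018,-0.3,-10,1.4,1],[0.02,0.144,0.03,-0.5,-15,2.2,1],[0.03,0.192,0.05,-0.7,-20,3,1],[0.045,0.235,0.075,-1,-25.1,4.1,1]]]' >/dev/null
python3 - <<'E'
from h import *
go((.55,-.282,.39),(180,0,-9.5))
E
```

```text
shift [0.0185, 0.0282, 0.0114] turn [0.1, 0.4, -0.2] dist 0.036
```

```bash
python3 -m pendant '[[[0.0185,0.028,0.011,0,0.4,0,1],[0.0185,0.028,0.011,0,0.4,0,1],[0.0185,0.028,0.011,0,0.4,0,1]]]'
python3 - <<'E'
from h import *
lamps('wrist','w20')
go((.571,-.284,.1835),(180,0,-9.5))
E
```

```text
time_s: 32.25
tcp_pos: [0.55, -0.2804, 0.3886]
eef_rot: [179.9, 0.1, -9.7]
contact_force: [-0.1, 0.3, 0.7]
gripper_width: 0.0873
gripper_force: 0.0
wrist loop px 320 79 at [ 0.65   -0.2991] yaw -9.0 0.92
shift [0.0215, 0.0004, 0.2064] turn [0.1, -0.0, -0.1] dist 0.208
```

```bash
python3 -m pendant '[[[0.0215,0.002,0.05,0,0,0,1],[0.0215,0.002,0.09,0,0,0,1],[0.0215,0.002,0.13,0,0,0,1],[0.0215,0.002,0.17,0,0,0,1],[0.0215,0.002,0.2,0,0,0,1]]]' 40
python3 -m pendant '[[[0,0,0.004,0,0,0,1],[0,0,0.004,0,0,0,-1],[0,0,0.004,0,0,0,-1],[0,0,0.004,0,0,0,-1],[0,0,0.004,0,0,0,-1]]]' 40
python3 -m pendant '[[[0,0,0,0,0,0,-1],[0,0,0,0,0,0,-1],[0,0,0,0,0,0,-1],[0,0,0,0,0,0,-1]]]' 40
```

```text
time_s: 32.8
tcp_pos: [0.5707, -0.2839, 0.1901]
eef_rot: [179.9, -0.1, -9.5]
contact_force: [0.4, -0.4, -0.5]
gripper_width: 0.0876
gripper_force: 0.0
time_s: 33.3
tcp_pos: [0.5719, -0.2854, 0.1894]
eef_rot: [179.9, -0.3, -9.6]
contact_force: [-0.4, -0.5, -0.3]
gripper_width: 0.0615
gripper_force: 0.0
time_s: 33.7
tcp_pos: [0.5714, -0.2854, 0.1877]
eef_rot: [179.9, -0.2, -9.6]
contact_force: [-1.0, 0.1, 1.8]
gripper_width: 0.0352
gripper_force: 40.0
```

```bash
python3 -m pendant '[[[0,0,-0.04,0,0,0,-1],[0,0,-0.08,0,0,0,-1],[0,0,-0.12,0,0,0,-1],[0,0,-0.16,0,0,0,-1],[-0.04,0,-0.2,0,0,0,-1]]]'
python3 - <<'E'
from h import *
P,e=hang(3,.11,(.08,0,.1757),tilt=-15);print(P);go(P,e)
E
```

```text
time_s: 34.2
tcp_pos: [0.5381, -0.2792, 0.3839]
eef_rot: [179.8, -0.2, -9.5]
contact_force: [-0.3, -0.8, -0.9]
gripper_width: 0.0358
gripper_force: 40.0
[ 0.45999983 -0.13053471  0.39519371]
shift [-0.1017, -0.1336, -0.012] turn [1.1, 24.8, -4.0] dist 0.168
```

```bash
python3 -m pendant '[[[-0.05,0,-0.004,0.2,5,-0.8,-1],[-0.1,0,-0.008,0.4,10,-1.6,-1],[-0.102,-0.045,-0.012,0.6,15,-2.4,-1],[-0.102,-0.09,-0.012,0.9,20,-3.2,-1],[-0.102,-0.134,-0.012,1.1,24.8,-4,-1]]]' >/dev/null
python3 -m pendant '[[[0,0,0,0,0,0,-1],[0,0,0,0,0,0,-1]]]'
python3 - <<'E'
from h import *
P,e=hang(3,.10,(.08,0,.1757),tilt=-15);go(P,e)
check(3,(.08,0,.1757),.02,'w21')
E
```

```text
time_s: 34.9
tcp_pos: [0.457, -0.1288, 0.3938]
eef_rot: [-179.9, -24.9, -5.3]
contact_force: [0.0, -0.4, -1.1]
gripper_width: 0.0353
gripper_force: 40.0
shift [0.0061, 0.0015, 0.0098] turn [-0.1, 0.1, 0.1] dist 0.012
joints [ 10.  -6. -39.  12. -33.  65.] loop in peg [-0.003   0.0009  0.1108]
px loop,tip,root [[322.0, 82.0], [323.0, 63.0], [322.0, 51.0]]
############################################################
#########################..........#########################
...............########.......####...########...............
..............#######.........#####....#######..............
.............#######.........######......######.............
.............######...........#####.......#####.............
.............######......................########.....##....
.............######......................########.....##....
.............######......................######.#.##........
.............######......................######.#..##.......
.............######......................######.#.#.........
..............#######..................########.#...........
...........
[... 267 characters left out ...]
.......................#..
...............##############################...######.###..
...............##############################...##########..
................#############################...##########..
............................................................
............................................................
............................................................
............................................................
...........................................#................
...........................................#................
...........................................##...............
shift [0.0263, 0.0008, 0.087] turn [-0.1, 0.1, -0.0] dist 0.091
```

```bash
python3 -m pendant '[[[0.009,0.001,0.02,0,0,0,-1],[0.0135,0.001,0.037,0,0,0,-1],[0.018,0.001,0.054,0,0,0,-1],[0.022,0.001,0.071,0,0,0,-1],[0.0263,0.001,0.087,0,0,0,-1]]]'
python3 -m pendant '[[[0,0,0,0,0,0,-1],[0,0,0,0,0,0,-0.1],[0,0,0,0,0,0,0.3],[0,0,0,0,0,0,0.8],[0,0,0,0,0,0,0.8]]]'
python3 -m pendant '[[[0,0,0,0,0,0,0.8],[0,0,0,0,0,0,0.8]]]'
python3 -m pendant '[[[0,0,-0.02,0,0,0,1],[0,0,-0.05,0,0,0,1],[0,0,-0.09,0,0,0,1],[0,0,-0.12,0,0,0,1],[-0.03,0,-0.15,0,0,0,1]]]'
python3 -m pendant '[[[-0.04,0,-0.02,0,0,0,1],[-0.07,0,-0.02,0,0,0,1],[-0.07,0,-0.02,0,0,0,1]]]'
python3 - <<'E'
from h import *
a=r.capture('wrist');b=r.capture('top');c=r.capture('scene')
x=cv2.resize(b[140:300,150:480],(800,388),interpolation=cv2.INTER_CUBIC)
y=cv2.resize(c[140:300,210:510],(396,211),interpolation=cv2.INTER_CUBIC);w=cv2.resize(a[:230],(404,211))
cv2.imwrite('pics/c22.png',np.vstack([x,np.hstack([y,w])])[:,:,::-1])
E
```

```text
time_s: 35.45
tcp_pos: [0.5186, -0.1383, 0.3254]
eef_rot: [-179.9, -24.9, -5.7]
contact_force: [0.2, 0.2, -1.3]
gripper_width: 0.0354
gripper_force: 40.0
time_s: 35.95
tcp_pos: [0.5179, -0.1366, 0.3274]
eef_rot: [-179.9, -25.1, -5.5]
contact_force: [-0.2, 0.0, -0.0]
gripper_width: 0.058
gripper_force: 0.0
time_s: 36.15
tcp_pos: [0.5179, -0.1364, 0.3269]
eef_rot: [-179.9, -25.0, -5.5]
contact_force: [-0.8, -0.0, 0.0]
gripper_width: 0.0742
gripper_force: 0.0
time_s: 36.65
tcp_pos: [0.4293, -0.1277, 0.4527]
eef_rot: [-179.9, -25.2, -5.5]
contact_force: [-0.6, 0.5, 0.5]
gripper_width: 0.0877
gripper_force: 0.0
time_s: 36.95
tcp_pos: [0.3524, -0.1216, 0.4372]
eef_rot: [-179.8, -25.0, -5.5]
contact_force: [-0.1, 0.1, 0.2]
gripper_width: 0.0876
gripper_force: 0.0
```

View pics/c22.png

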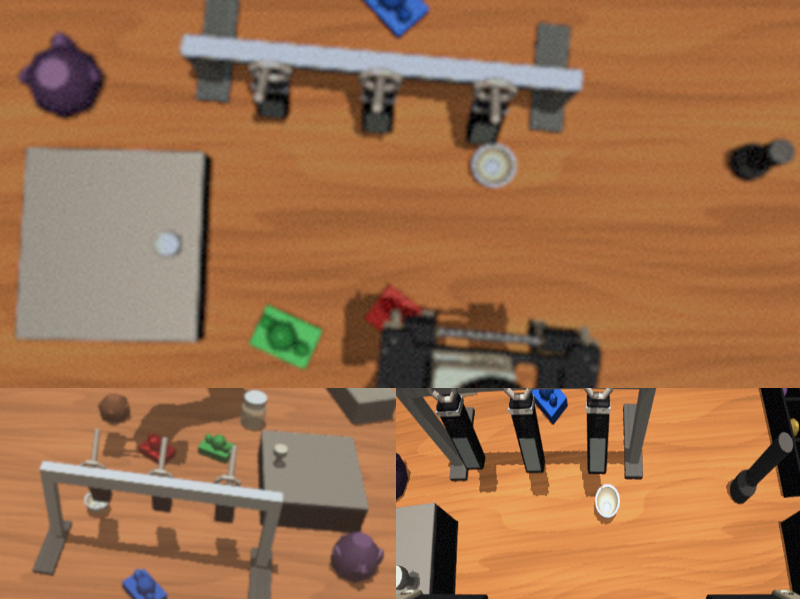

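The last picture shows the three lamps hanging on separate pegs at about (268,90), (378,95) and (490,100). The lid is flat with its knob at (167,243), and the bowl, torch and geode have not moved. I'll let the lamps settle, then hand in.

```bash
for i in 1 2 3; do python3 -m pendant '[[[0,0,0,0,0,0,1],[0,0,0,0,0,0,1],[0,0,0,0,0,0,1],[0,0,0,0,0,0,1],[0,0,0,0,0,0,1]]]' >/dev/null; done
python3 - <<'E'
from h import *
a=r.capture('top').astype(int)
python=None
b=cv2.imread('pics/c22.png')[:388]
c=cv2.resize(a[140:300,150:480].astype(np.uint8),(800,388),interpolation=cv2.INTER_CUBIC)[:,:,::-1]
print('peg-area change',np.abs(c[40:150,230:530].astype(int)-b[40:150,230:530]).mean())
print(r.close_job())
E
```

```text
peg-area change 2.517040404040404
the job is handed in; nothing more can be done
None
```

The job is handed in: all three lamps hang on their own pegs, both wooden-base specimens stand in separate compartments, the lid is shut, and the bowl, torch and geode have not moved; the hand-in gave back no verdict.

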